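# Level and lock a repair stand, then load it with timber rails

### The job

Slide the wooden wedge under the roller of the repair stand's rest until the top of the rest is level with the black height mark on the posts, and leave it there. Then tighten the locking nut clockwise all the way to its stop with the spanner, a short stroke at a time between the walls. Lay every timber rail flat on the rest side by side, put the spanner back flat on the rubber mat, and leave the tin, the offcut and the filling knife alone; only the spanner, not the fingers, may turn the nut.

Things in the scene. Friction and masses are not known exactly. Their poses are not given: they have to be found in the camera images.
- stand: Fixed steel stand. Origin on the table, mid-length; x points away from the robot. Left (stand y +110 mm): the lifting rest between two posts 12 x 34 mm, 78 mm high, at stand y +4 and +216 mm, x 0, on foot plates 6 mm thick (x +-60, from 100 mm of the rest's middle outwards). Right (stand y -125 mm): the locking nut in a walled recess on a grey block 22 mm high, 128 mm (x) by 140 mm (y).
- recess (a point): On the nut's axis at table height, axes as the stand's. Steel walls 8 mm thick and 54 mm high shut the recess on three sides: side walls with inner faces at y +-56 mm, from x -42 to +68 mm, and a back wall at x +60 mm. Only the front (-x, robot side) is open: the handle of a seated spanner can swing about 45 degrees either side of -x.
- height_mark (a point): Black line around both posts, 52 mm above the table (this point: between the posts).
- rest: Aluminium plate 120 mm (x) by 190 mm (y), 10 mm thick, with 8 mm high lips along its sides y +-94 to 99 mm; posts guide it straight up and down. Origin: centre of its TOP surface, axes as the stand's; top 38 mm above the table when down, 52 mm at the height mark. Small dark pointer ears, flush with the plate's top, pass in front of and behind each post.
- rest_roller (a point): Bottom of the rest's roller, at its middle: a steel bar 14 mm in diameter, 176 mm long along y, hung under the plate 50 mm in front of (-x) the rest's centre. Its bottom is 14 mm above the table when the rest is down. The wedge goes in from the robot side (-x), sliding on the bare table between the posts.
- lift (a joint): How far the rest has risen, m: 0 down (as found), 0.014 with its top level with the height mark, 0.030 at most. It sinks by its own weight (0.6 kg) if not propped.
- screw (a joint): Turn of the locking screw with its flange and nut, rad, growing clockwise seen from above; found between 0 and 1.1, stop (fully tight) at 4.6. It takes about 0.35 N m and stays where it is left. A brass pointer on the flange turns with it and comes against the black pin at the back of the recess when tight.
- nut: Steel hex nut, 36 mm across flats, 18 mm high, on a vertical axis. Origin: on the axis at its underside, 30 mm above the table, on a round flange of 40 mm radius on which the spanner rests; nut top at 48 mm. Two of its flats are parallel to its own x (the others at +-60 degrees); it turns with the screw.
- spanner: Open-ended steel spanner, 200 mm long, 16 mm thick, 0.35 kg. Origin: centre of the jaw, on the underside; x points out of the jaw, the handle (18 mm wide) runs from x -40 to -183 mm. Prongs along x, round-sided, 38.5 mm apart inside, 71 mm over outside, to x +26 mm; throat at x -24 mm. Lowered from above it fits the nut with x along any pair of flats (within 6 degrees), origin on the axis.
- spanner_grip (a point): A good place to hold the spanner: on the handle's centre line at half its thickness, 105 mm behind the jaw's centre (spanner x -105 mm, z 8 mm); the centre of mass lies at about x -75 mm.
- mat: Fixed black rubber tool mat, 250 mm (x) by 130 mm (y), 4 mm thick, on the right. Origin: centre of its underside.
- wedge: Wooden wedge 200 mm long (x), 44 mm wide (y), 0.16 kg. Origin: centre of its underside; the thin end points to +x (6 mm high at x +100 mm), rising in a straight slope to 34 mm at x -50 mm, then level at 34 mm to the butt at x -100 mm.
- rail1: Planed softwood rail, 150 mm (x) x 32 mm (y) x 28 mm (z), about 0.11 kg, lying on the table at the left; all rails are alike and two or three of them are there. Origin: centre of its underside.
- rail2: Planed softwood rail, 150 mm (x) x 32 mm (y) x 28 mm (z), about 0.11 kg, lying on the table at the left; all rails are alike and two or three of them are there. Origin: centre of its underside.
- rail3: Planed softwood rail, 150 mm (x) x 32 mm (y) x 28 mm (z), about 0.11 kg, lying on the table at the left; all rails are alike and two or three of them are there. Origin: centre of its underside.
- tin: Bystander: metal tin of filler, 80 mm in diameter, 80 mm high. Origin: centre of its underside.
- offcut: Bystander: timber offcut 60 x 140 x 45 mm. Origin: centre of its underside.
- knife: Bystander: filling knife with a green handle, lying flat. Origin: its underside, near the middle.
Things that resemble listed ones, but are neither listed nor needed, are in the scene too. Leave any blue or pink look-alike of the wedge alone.

How it is judged:
On the way, in this order (a step that is already met when the one before it is completed fails the run):
1. the wedge is under the rest and the rest stands at the height mark (value of joint lift between 0.0112 and 0.0168 m and x of wedge in the frame of rest between -0.16 and 0.12 m and y of wedge in the frame of rest between -0.075 and 0.075 m), for 0.3 s.
2. the nut is turned clockwise to its stop (value of joint screw above 4.48 rad), for 0.2 s.
At the end, for the whole second after the job is handed in: The rest, propped on the wedge, is within 2.8 mm of the height mark; the screw within 0.12 rad of its stop; every rail present lies flat on the rest, its centre over the plate (within 50 mm in x, 85 mm in y of the centre); the spanner lies flat, its spanner_grip point over the mat; all still (all of step 1 and value of joint screw above 4.48 rad and x of rail1 in the frame of rest between -0.05 and 0.05 m and y of rail1 in the frame of rest between -0.085 and 0.085 m and z of rail1 in the frame of rest between -0.005 and 0.006 m and angle between each of rail1, rail2, rail3's own z axis and vertical below 0.1 rad and linear speed of each of rail1, rail2, rail3, spanner below 0.02 m/s and x of rail2 in the frame of rest between -0.05 and 0.05 m and y of rail2 in the frame of rest between -0.085 and 0.085 m and z of rail2 in the frame of rest between -0.005 and 0.006 m and x of rail3 in the frame of rest between -0.05 and 0.05 m and y of rail3 in the frame of rest between -0.085 and 0.085 m and z of rail3 in the frame of rest between -0.005 and 0.006 m and x of spanner_grip in the frame of mat between -0.125 and 0.125 m and y of spanner_grip in the frame of mat between -0.065 and 0.065 m and height (world z) of spanner below 0.012 m and angle between spanner's own z axis and vertical below 0.12 rad); the robot touches nothing.
It fails at once if the fingers push or turn the nut (contact force between the fingers and nut above 4 N).
It fails at once if the tin is moved more than 30 mm (distance of tin from where it was at the start of the episode above 0.03 m).
It fails at once if the offcut is moved more than 30 mm (distance of offcut from where it was at the start of the episode above 0.03 m).
It fails at once if the knife is moved more than 30 mm (distance of knife from where it was at the start of the episode above 0.03 m).
Of rail1, rail2, rail3 only 2 to 3 are there at a start; the rules pass over those that are not, and their reading is None.
At some moment in a run one of rail1, rail2, rail3, spanner may be knocked a few centimetres aside while the robot is not near it.
It also fails if it takes over 210 s, if anything falls off the work surface, if the arm or the gripper's body presses on something with over 40 N, if the wrist force passes 120 N, or if a joint passes its speed limit or range.

### The arm

A 6-joint arm with a two-finger parallel gripper is mounted at the origin on the work surface. World frame = base frame: x ahead of the robot, y to its left, z up, the work surface at z = 0. Lengths are in m, angles in rad, forces in N, time in s.
With the tool pointing down it reaches from about 0.3 to 0.825 m from the base axis. Payload 5.4 kg.
Tool frame: the origin (TCP) lies on the mounting face of the last link; the fingertips stand 190 mm ahead of it and the grasp point (between the pads) lies 171 mm ahead of it; z points along the fingers, y is the line along which they close (so a half turn about z gives the same grasp; the last joint's range is limited). The gripper opens to 92 mm and grips with 3 to 60 N. Pads are 20 mm wide; open, the fingers measure 128 mm over their backs; the gripper's body (75 mm by 189 mm) begins 69 mm behind the grasp point.
Start: joints at [-1.525, 0.158, 1.597, -0, 1.386, -0.21], TCP at [0.145, -0.556, 0.405] pointing down, gripper open.
Joint ranges: [-2.91, 2.91], [-0.94, 2.29], [0.18, 2.7], [-1.29, 4.43], [0.17, 2.64], [-3, 3]. Speed limits (rad/s): [2.57, 2.57, 3.14, 3.14, 3.14, 3.14].

### API

Orientations are given as a unit quaternion [w, x, y, z].
In Python, from plant import manip, cams, models gives the robot as it stands. The module is installed in compiled form; this text tells all that it offers.
- The arm moves only by the shell command python3 -m jog 'ROWS' [FORCE]. ROWS is JSON, a list of rows, each an object with "offset": the shift along the tool's x, y, z in mm, a list of three; "delta_rot": the turn, a rotation vector about the tool's x, y, z in degrees, a list of three; "claw": the finger opening in mm, from 0 to 91.9. In form: [{"offset": [x, y, z], "delta_rot": [wx, wy, wz], "claw": claw}, ...]. A call has 1 to 5 rows; each row shifts and turns the commanded pose from where the row before left it, along the tool's axes as they then stand; what a row does not reach is not made up. A row lasts 1/10 s, in which the tool goes at most 50 mm and 8.59 degrees, less where a joint would pass 70% of its speed; a pose out of reach is approached as far as the arm can. A call with a gripper value outside its range is refused whole. The fingers move at their own pace and stop on an object; FORCE is the grip in N (left out, the last holds). Time passes only in rows, so rows that do not move let the fingers close. It gives the time, the measured TCP pose, the force, the opening and the grip force at its end, in the units of the state.
- manip.state(): the state, without advancing time (a new reading comes with each control period).
- cams.grab_frame(name): name is "scene" or "top" or "wrist"; returns a dict with "color" (384x512x3 uint8, red, green, blue), "range_z" (384x512 float32, m along the optical axis (not along the pixel's ray), 0 where there is no reading), "K" (3x3 intrinsics, pixels), "dist_coeffs" ([k1, k2, p1, p2, k3] as OpenCV has them; the pictures are not rectified), "world_to_cam" (4x4, takes a point from world to camera coordinates); the wrist camera has in their place "tool_from_camera" (4x4, takes a point from camera to tool coordinates, whose origin is the TCP and whose axes are the flange's). Camera axes: x right, y down, z forward; pixel columns grow to the right and rows downward; lengths in m; the calibration is good to about 2 mm. A picture is of the moment at which its call begins: read the wrist's pose just before it.
- manip.hand_in(): hands the job in; it is judged then, once.
Trained networks look in a picture, given as the dict that the camera call returned (one of the last four; its "shot" number tells which), for a name from the list of things; names that differ only in an ending like _2 or _b are one class to them, and where a whole thing is asked for, a point or a joint stands for the part that bears it (a point fixed in the world has none). Each returns a list of dicts, best first, with "confidence" (0 to 1); they miss things now and then, are a little off and sometimes report something else, mostly with a low value. They report only what shows in the picture. A call takes as long as a camera call. They do not tell look-alikes from the thing itself.
- models.recognise(picture, label): "location" ([x, y, z] in m, in world coordinates, good to about 4 mm: the middle of the surface that is visible of it).
- models.landmark_of(picture, label): "location" ([x, y, z] in m, in world coordinates, good to about 4 mm: a listed point, or the origin of a listed thing).
The state is a dict: "t": time; "joint_positions": joint angles; "joint_velocities": joint speeds; "effort": joint torques, N m; "ee_pos": TCP position; "orientation": TCP orientation; "contact_force": force on the tool from outside, world axes, zero at the start; "moment": the same for the moment, N m; "gripper_width": finger opening in m; "grasp_force": force on a finger pad.
Only numpy, scipy, OpenCV 4.12 (cv2) and the standard library are available. Lean on these libraries where they do the work, as an engineer would, in place of code of your own. Each camera call takes 0.05 s, during which the arm holds its last target. There are 200 camera calls.

## Working session

There is one attempt and no reset: what is moved stays moved. The work goes in short steps, Python scripts to look and compute and a shell command to move; the robot and the scene stay as the last step left them, time stands still between calls to the robot, and variables do not carry over. Pictures are saved under pics/ and viewed, at most 14 in all, crops included, and the job is handed in when it is done.

```bash
mkdir -p pics; cat > h.py <<'E'
import numpy as np, cv2
from scipy.spatial.transform import Rotation as R
from plant import manip, cams, models
def Twt():
    s=manip.state(); q=s["orientation"]; T=np.eye(4)
    T[:3,:3]=R.from_quat([q[1],q[2],q[3],q[0]]).as_matrix(); T[:3,3]=s["ee_pos"]; return T
def grab(name):
    T=Twt(); f=cams.grab_frame(name)
    f["c2w"]=np.linalg.inv(f["world_to_cam"]) if name!="wrist" else T@np.array(f["tool_from_camera"])
    return f
def cloud(f):
    h,w=f["range_z"].shape; u,v=np.meshgrid(np.arange(w),np.arange(h))
    p=cv2.undistortPoints(np.stack([u,v],-1).reshape(-1,1,2).astype(np.float64),np.array(f["K"]),np.array(f["dist_coeffs"]))[:,0]
    z=f["range_z"].reshape(-1,1).astype(float)
    P=np.hstack([p*z,z]); P=P@f["c2w"][:3,:3].T+f["c2w"][:3,3]; P[z[:,0]==0]=np.nan
    return P.reshape(h,w,3)
def proj(f,P):
    w2c=np.linalg.inv(f["c2w"]); r,_=cv2.Rodrigues(w2c[:3,:3])
    return cv2.projectPoints(np.array(P,float).reshape(-1,1,3),r,w2c[:3,3],np.array(f["K"]),np.array(f["dist_coeffs"]))[0][:,0]
def save(f,n,box=None,s=1):
    im=f["color"][...,::-1]
    if box: im=im[box[1]:box[3],box[0]:box[2]]
    cv2.imwrite("pics/"+n,cv2.resize(im,None,fx=s,fy=s,interpolation=cv2.INTER_CUBIC))
def todo(target,yaw=None,grasp=171):
    """tool-frame offset (mm) and turn (deg) to bring grasp point to target with tool down; yaw: world dir of finger-closing line (tool y), deg"""
    T=Twt(); g=T[:3,3]+T[:3,2]*grasp/1000
    o={"d_tool":np.round(T[:3,:3].T@(np.array(target)-g)*1000,1)}
    o["tilt"]=np.round(np.degrees(np.arccos(-T[2,2])),2); y=np.degrees(np.arctan2(T[1,1],T[0,1])); o["yaw_y"]=np.round(y,1)
    if yaw is not None: o["rotz"]=np.round(-((yaw-y+90)%180-90),1)
    return o
E
python3 - <<'E'
from h import *
a=grab("top"); b=grab("scene")
save(a,"top0.png",s=1.5); save(b,"scene0.png",s=1.5)
np.savez("top0.npz",P=cloud(a)); np.savez("scene0.npz",P=cloud(b))
for l in ["stand","recess","height_mark","rest","rest_roller","nut","spanner","spanner_grip","mat","wedge","rail1","tin","offcut","knife"]:
    for n,f in(("top",a),("scene",b)):
        print(l,n,[(np.round(d["location"],3).tolist(),round(d["confidence"],2)) for d in models.landmark_of(f,l)[:4]])
print(manip.state()["t"],Twt().round(3), todo([0,0,0],0))
E
```

```text
stand top [([0.659, -0.033, -0.001], 0.88)]
stand scene [([0.659, -0.027, 0.0], 0.87), ([0.667, 0.076, 0.055], 0.48)]
recess top [([0.639, -0.154, -0.001], 0.87)]
recess scene []
height_mark top [([0.673, 0.08, 0.052], 0.85)]
height_mark scene [([0.668, 0.075, 0.055], 0.67)]
rest top [([0.671, 0.081, 0.033], 0.69)]
rest scene [([0.672, 0.077, 0.036], 0.89)]
rest_roller top [([0.62, 0.084, 0.016], 0.68)]
rest_roller scene [([0.618, 0.085, 0.01], 0.8)]
nut top [([0.645, -0.154, 0.028], 0.81), ([0.792, 0.014, 0.001], 0.52)]
nut scene [([0.641, -0.156, 0.033], 0.72), ([0.426, -0.338, 0.015], 0.46)]
spanner top [([0.53, -0.354, 0.001], 0.57)]
spanner scene [([0.532, -0.349, 0.009], 0.97), ([0.67, 0.076, 0.053], 0.26)]
spanner_grip top [([0.426, -0.337, 0.009], 0.79), ([0.641, -0.414, -0.001], 0.74)]
spanner_grip scene [([0.427, -0.338, 0.009], 0.77)]
mat top [([0.46, -0.348, -0.002], 0.76), ([0.66, -0.032, 0.002], 0.36)]
mat scene [([0.458, -0.347, -0.004], 0.94), ([0.669, 0.077, 0.038], 0.73)]
wedge top [([0.191, -0.302, 0.001], 0.79), ([0.228, 0.26, -0.002], 0.68), ([0.481, -0.04, 0.001
[... 232 characters left out ...]
scene [([0.445, 0.245, 0.003], 0.83), ([0.426, 0.37, 0.002], 0.57)]
tin top [([0.724, 0.292, -0.0], 0.61)]
tin scene [([0.725, 0.294, 0.004], 0.95), ([0.484, -0.037, 0.0], 0.52)]
offcut top [([0.791, 0.014, 0.005], 0.75), ([0.676, 0.081, 0.052], 0.63), ([0.447, 0.246, 0.001], 0.62)]
offcut scene [([0.786, 0.012, 0.002], 0.59)]
knife top [([0.643, -0.415, 0.001], 0.64), ([0.428, 0.364, -0.002], 0.48)]
knife scene [([0.64, -0.412, -0.001], 0.9)]
1.5 [[ 0.967  0.253  0.     0.145]
 [ 0.253 -0.967  0.    -0.556]
 [ 0.    -0.    -1.     0.405]
 [ 0.     0.     0.     1.   ]] {'d_tool': array([   0. , -575. ,  233.7]), 'tilt': np.float64(0.0), 'yaw_y': np.float64(-75.3), 'rotz': np.float64(-75.3)}
```

```bash
ls pics
```

```text
scene0.png
top0.png
```

View pics/top0.png

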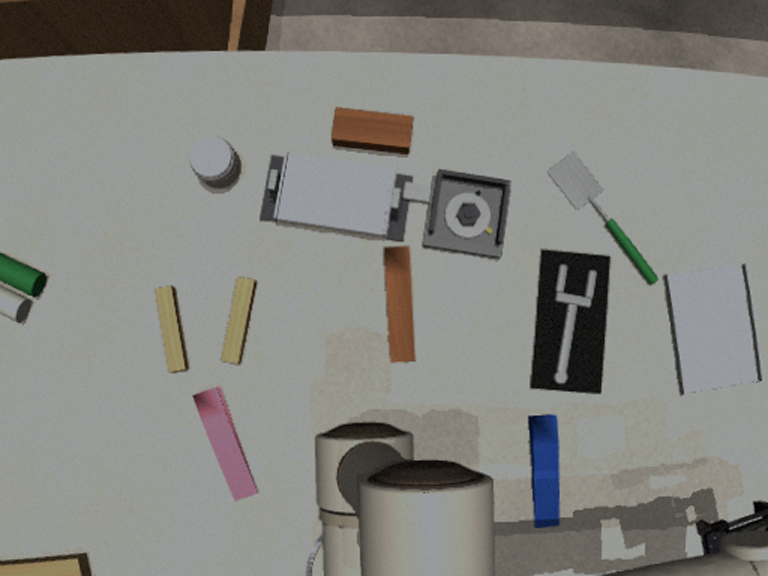

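View pics/scene0.png

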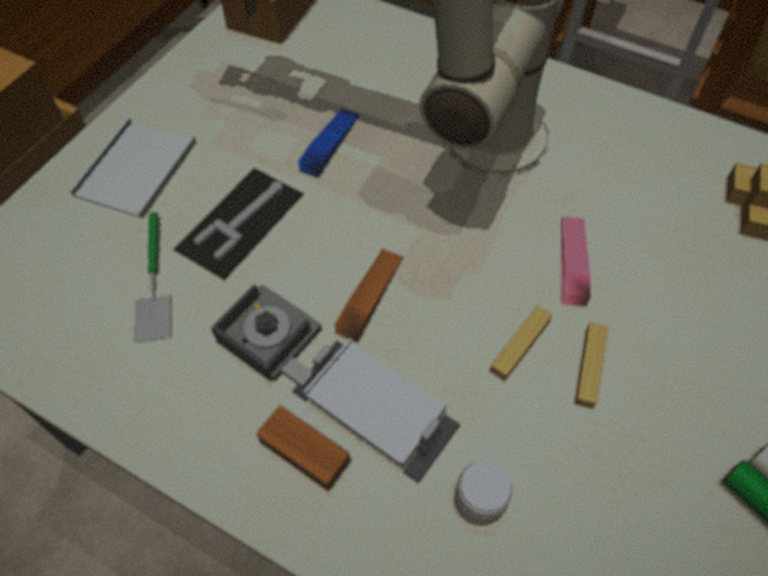

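```bash
python3 - <<'E'
from h import *
for n in("top0","scene0"):
    P=np.load(n+".npz")["P"].reshape(-1,3)
    for nm,c,r,z0 in(("wedge",(.48,-.038),.125,.012),("railA",(.428,.364),.09,.012),("railB",(.445,.245),.09,.012),("spanner",(.45,-.34),.14,.009),("rest",(.671,.08),.13,.03),("recess",(.641,-.155),.10,.045)):
        m=(np.hypot(P[:,0]-c[0],P[:,1]-c[1])<r)&(P[:,2]>z0)&(P[:,2]<.09)
        Q=P[m]
        if nm=="rest": Q=Q[Q[:,2]<.043]
        (cx,cy),(w,h),a=cv2.minAreaRect((Q[:,:2]*1000).astype(np.float32))
        print(n,nm,len(Q),"ctr",round(cx),round(cy),"size",round(w),round(h),"ang",round(a,1),"zmed",np.median(Q[:,2]).round(4),np.percentile(Q[:,2],98).round(4))
        if nm=="wedge":
            b=cv2.minAreaRect((Q[:,:2]*1000).astype(np.float32)); th=np.radians(a if w>h else a+90); d=np.array([np.cos(th),np.sin(th)]); d*=np.sign(d[0])
            s=(Q[:,:2]-[cx/1000,cy/1000])@d
            print("  dir",d.round(3),[(round(x,2),np.median(Q[abs(s-x)<.008,2]).round(3)) for x in np.arange(-.09,.1,.02) if (abs(s-x)<.008).any()])
# coarse table check
P=np.load("top0.npz")["P"].reshape(-1,3); m=(abs(P[:,0]-.4)<.05)&(abs(P[:,1]-.1)<.05); print(np.median(P[m],0))
E
```

```text
top0 wedge 1147 ctr 495 -65 size 220 102 ang 5.0 zmed 0.0278 0.0382
  dir [0.996 0.088] [(np.float64(-0.09), np.float64(0.013)), (np.float64(-0.07), np.float64(0.015)), (np.float64(-0.05), np.float64(0.018)), (np.float64(-0.03), np.float64(0.022)), (np.float64(-0.01), np.float64(0.025)), (np.float64(0.01), np.float64(0.029)), (np.float64(0.03), np.float64(0.033)), (np.float64(0.05), np.float64(0.034)), (np.float64(0.07), np.float64(0.035)), (np.float64(0.09), np.float64(0.031))]
top0 railA 727 ctr 430 362 size 150 33 ang 12.1 zmed 0.028 0.0333
top0 railB 748 ctr 447 243 size 34 151 ang 80.9 zmed 0.0282 0.0333
top0 spanner 988 ctr 449 -345 size 258 193 ang 16.6 zmed 0.0188 0.0254
top0 rest 3260 ctr 699 70 size 227 196 ang 77.1 zmed 0.0384 0.0427
top0 recess 597 ctr 654 -157 size 130 110 ang 82.4 zmed 0.0534 0.0596
scene0 wedge 990 ctr 498 -65 size 215 102 ang 4.2 zmed 0.0276 0.0394
  dir [0.997 0.074] [(np.float64(-0.09), np.float64(0.013)), (np.float64(-0.07), np.float64(0.015)), (np.float64(-0.05), np.float64(0.019)), (np.float64(-0.03), np.float64(0.022)), (np.float64(-0.01), np.float64(0.026)), (np.float64(0.01), np.float64(0.03)), (np.float64(0.03), np.float64(0.033)), (np.float64(0.05), np.float64(0.035)), (np.float64(0.07), np.float64(0.036)), (np.float64(0.09), np.float64(0.024))]
scene0 railA 774 ctr 427 365 size 152 33 ang 12.8 zmed 0.0295 0.0342
scene0 railB 722 ctr 445 243 size 33 152 ang 80.9 zmed 0.0297 0.0341
scene0 spanner 695 ctr 466 -340 size 124 240 ang 89.3 zmed 0.0188 0.0241
scene0 rest 3614 ctr 700 74 size 229 198 ang 76.4 zmed 0.0395 0.0427
scene0 recess 721 ctr 653 -157 size 131 111 ang 82.4 zmed 0.0537 0.059
[0.39952883 0.10008835 0.00046436]
```

```bash
python3 -m jog '[{"offset":[0,0,0],"delta_rot":[0,0,7.35],"claw":90},{"offset":[0,0,0],"delta_rot":[0,0,7.35],"claw":90},{"offset":[27,-39,0],"delta_rot":[0,0,0],"claw":90},{"offset":[27,-39,0],"delta_rot":[0,0,0],"claw":90},{"offset":[27,-39,0],"delta_rot":[0,0,0],"claw":90}]' 20
python3 -m jog '[{"offset":[27,-39,0],"delta_rot":[0,0,0],"claw":90},{"offset":[27,-39,0],"delta_rot":[0,0,0],"claw":90},{"offset":[27,-39,0],"delta_rot":[0,0,0],"claw":90},{"offset":[27,-39,0],"delta_rot":[0,0,0],"claw":90},{"offset":[27,-39,0],"delta_rot":[0,0,0],"claw":90}]'
python3 -m jog '[{"offset":[27,-39,0],"delta_rot":[0,0,0],"claw":90},{"offset":[27,-39,0],"delta_rot":[0,0,0],"claw":90},{"offset":[27,-39,0],"delta_rot":[0,0,0],"claw":90},{"offset":[27,-39,0],"delta_rot":[0,0,0],"claw":90},{"offset":[0,0,0],"delta_rot":[0,0,0],"claw":90}]'
python3 - <<'E'
from h import *
f=grab("wrist"); save(f,"w1.png",s=1.5); P=cloud(f); np.savez("w1.npz",P=P,c=f["color"])
hsv=cv2.cvtColor(f["color"],cv2.COLOR_RGB2HSV)
m=(P[...,2]>.008)&(P[...,2]<.04)&(hsv[...,1]>90)&(hsv[...,0]<20)&(P[...,0]<.62)
Q=P[m]; (cx,cy),(w,h),a=cv2.minAreaRect((Q[:,:2]*1000).astype(np.float32)); print(len(Q),cx,cy,w,h,a)
vx,vy,x0,y0=cv2.fitLine((Q[:,:2]*1000).astype(np.float32),cv2.DIST_L2,0,.01,.01).ravel(); print("line",np.degrees(np.arctan2(vy,vx)),x0,y0)
print(manip.state()["joint_positions"],Twt().round(3)[:3])
E
```

```text
t: 2.0
ee_pos: [0.2271, -0.4381, 0.4046]
orientation: [-0.0, 1.0, -0.001, 0.0]
contact_force: [0.3, -0.3, -0.2]
gripper_width: 0.0901
grasp_force: 0.0
t: 2.5
ee_pos: [0.3624, -0.2427, 0.405]
orientation: [0.0, 1.0, -0.001, 0.0]
contact_force: [0.3, 0.5, 0.2]
gripper_width: 0.09
grasp_force: 0.0
t: 3.0
ee_pos: [0.4715, -0.0843, 0.4048]
orientation: [-0.001, 1.0, 0.003, 0.001]
contact_force: [-0.5, -1.0, 0.4]
gripper_width: 0.0902
grasp_force: 0.0
5785 478.38433837890625 89.23789978027344 197.46160888671875 307.7401428222656 2.20477557182312
line -78.677414 489.47086 12.365861
[-4.34829886e-01 -9.71655240e-02  1.85857772e+00 -4.00891733e-06
  1.38029682e+00  1.13160986e+00] [[ 1.     0.004 -0.     0.471]
 [ 0.004 -1.     0.    -0.086]
 [-0.    -0.    -1.     0.405]]
```

View pics/w1.png

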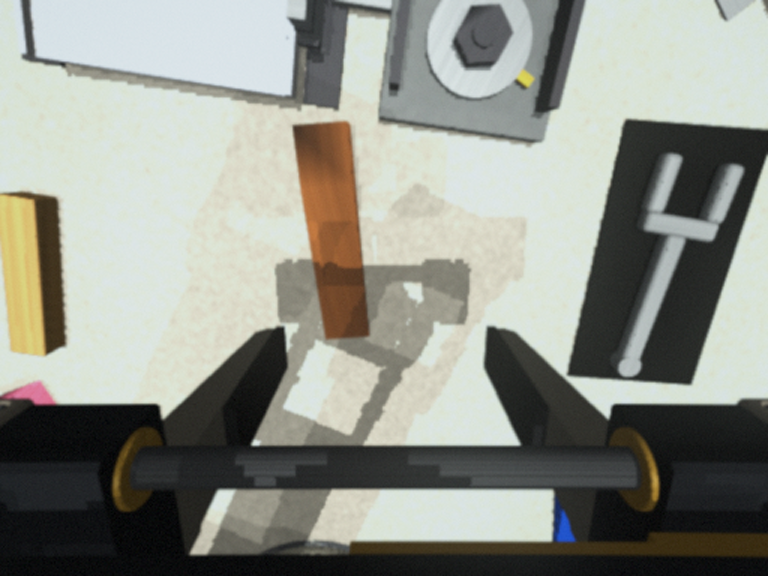

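```bash
python3 - <<'E'
from h import *
d=np.load("w1.npz"); P=d["P"]; hsv=cv2.cvtColor(d["c"],cv2.COLOR_RGB2HSV); Z=P[...,2]
def rect(m,nm):
    Q=(P[m][:,:2]*1000).astype(np.float32); (cx,cy),(w,h),a=cv2.minAreaRect(Q); print(nm,len(Q),"ctr %.1f %.1f size %.1f %.1f ang %.1f"%(cx,cy,w,h,a),"z",np.percentile(P[m][:,2],[5,50,95]).round(4)); return Q
b=lambda x0,x1,y0,y1:(P[...,0]>x0)&(P[...,0]<x1)&(P[...,1]>y0)&(P[...,1]<y1)
box=b(.37,.6,-.1,.03)
m=box&(Z>.006)&(Z<.045)&(hsv[...,1]>110)&(hsv[...,0]<18); rect(m,"wedge"); rect(m&(Z>.031),"wedgetop")
m=b(.56,.75,-.25,-.08)
rect(m&(Z>.019)&(Z<.026),"block"); Qn=rect(m&(Z>.044)&(Z<.0515)&b(.61,.675,-.187,-.122),"nut"); rect(m&(Z>.0525)&(Z<.06),"walls")
# nut hex orientation
c,r=cv2.minEnclosingCircle(Qn); hull=cv2.convexHull(Qn)[:,0]; best=[]
for a in np.arange(0,60,1.):
    w=[np.ptp(Qn@np.array([np.cos(np.radians(a+k)),np.sin(np.radians(a+k))])) for k in(0,60,120)]; best.append((sum(w)/3,a))
print("nut c",c,r,"flat-normal dirs",min(best),max(best))
fl=rect(m&(Z>.027)&(Z<.033)&b(.59,.70,-.21,-.105),"flange"); print(cv2.minEnclosingCircle(fl))
y=m&(hsv[...,0]>18)&(hsv[...,0]<35)&(hsv[...,1]>130)&(Z>.02); print("pointer",y.sum(),np.median(P[y],0))
s=b(.32,.6,-.43,-.25)&(Z>.011)&(Z<.03)&(hsv[...,2]>100)
for nm,sel in(("handle",s&b(.34,.49,-.4,-.27)),("spanner",s)):
    Q=rect(sel,nm); vx,vy,x0,y0=cv2.fitLine(Q,cv2.DIST_L2,0,.01,.01).ravel(); print("  line",np.degrees(np.arctan2(vy,vx)),x0,y0, Q.min(0),Q.max(0))
r=b(.55,.8,-.03,.2)&(Z>.03)&(Z<.045)&(hsv[...,2]>100); rect(r,"rest")
E
```

```text
wedge 4686 ctr 482.6 -40.0 size 197.6 43.3 ang 4.5 z [0.0092 0.0279 0.0348]
wedgetop 1920 ctr 542.9 -35.3 size 76.8 43.0 ang 4.3 z [0.0318 0.0338 0.0352]
block 5068 ctr 620.5 -149.8 size 139.3 100.3 ang 90.0 z [0.0206 0.0221 0.0235]
nut 1005 ctr 641.3 -155.8 size 36.7 41.6 ang 2.6 z [0.0465 0.0483 0.0511]
walls 1021 ctr 634.2 -155.0 size 128.6 69.4 ang 82.5 z [0.0527 0.0541 0.0554]
nut c (641.2969970703125, -155.74740600585938) 21.066356658935547 flat-normal dirs (np.float64(36.80287602810725), np.float64(3.0)) (np.float64(41.81160506982536), np.float64(32.0))
flange 2732 ctr 631.1 -162.8 size 95.0 74.7 ang 88.1 z [0.0287 0.0301 0.0316]
((629.96240234375, -166.932373046875), 56.457889556884766)
pointer 60 [ 0.61509539 -0.19385408  0.02950666]
handle 1223 ctr 424.8 -336.9 size 39.8 150.5 ang 71.4 z [0.0178 0.0199 0.0213]
  line -10.678942 424.90933 -335.58792 [ 350.35297 -379.7794 ] [ 489.98294 -314.8433 ]
spanner 2686 ctr 452.9 -340.7 size 70.1 208.1 ang 80.8 z [0.0176 0.0197 0.0212]
  line -9.026869 476.0362 -343.0284 [ 350.35297 -389.52   ] [ 560.0661 -314.8433]
rest 9081 ctr 606.5 76.5 size 114.6 212.4 ang 0.5 z [0.0363 0.038  0.0394]
```

```bash
python3 -m jog '[{"offset":[24,-17,20],"delta_rot":[0,0,0],"claw":90},{"offset":[24,-17,40],"delta_rot":[0,0,0],"claw":90},{"offset":[24,-17,40],"delta_rot":[0,0,0],"claw":90},{"offset":[0,0,40],"delta_rot":[0,0,-4.5],"claw":90},{"offset":[0,0,0],"delta_rot":[0,0,0],"claw":90}]'
python3 - <<'E'
from h import *
print(todo([.544,-.0352,.024],94.5))
E
```

```text
t: 3.55
ee_pos: [0.5391, -0.0378, 0.2589]
orientation: [-0.002, 0.999, 0.039, -0.006]
contact_force: [-1.7, 0.4, -0.6]
gripper_width: 0.0899
grasp_force: 0.0
{'d_tool': array([ 7.9, -1.3, 63.8]), 'tilt': np.float64(0.71), 'yaw_y': np.float64(-85.6), 'rotz': np.float64(-0.1)}
```

```bash
python3 -m jog '[{"offset":[1,0,35],"delta_rot":[0,0,0],"claw":90},{"offset":[0,0,32],"delta_rot":[0,0,0],"claw":90},{"offset":[0,0,0],"delta_rot":[0,0,0],"claw":90},{"offset":[0,0,0],"delta_rot":[0,0,0],"claw":90}]'
python3 - <<'E'
from h import *
print(todo([.544,-.0352,.024],94.5))
E
python3 -m jog '[{"offset":[0,0,0],"delta_rot":[0,0,0],"claw":40},{"offset":[0,0,0],"delta_rot":[0,0,0],"claw":40},{"offset":[0,0,0],"delta_rot":[0,0,0],"claw":40},{"offset":[0,0,0],"delta_rot":[0,0,0],"claw":40},{"offset":[0,0,0],"delta_rot":[0,0,0],"claw":40}]' 40
```

```text
t: 3.95
ee_pos: [0.5433, -0.0386, 0.1997]
orientation: [0.0, 0.999, 0.038, 0.001]
contact_force: [-0.5, -0.7, 0.8]
gripper_width: 0.0903
grasp_force: 0.0
{'d_tool': array([ 0.7, -3.5,  4.7]), 'tilt': np.float64(0.09), 'yaw_y': np.float64(-85.7), 'rotz': np.float64(-0.2)}
t: 4.45
ee_pos: [0.543, -0.0375, 0.198]
orientation: [0.0, 0.999, 0.039, 0.0]
contact_force: [-0.8, 1.5, -0.1]
gripper_width: 0.0523
grasp_force: 0.3
```

```bash
python3 -m jog '[{"offset":[0,0,0],"delta_rot":[0,0,0],"claw":20},{"offset":[0,0,0],"delta_rot":[0,0,0],"claw":20},{"offset":[0,0,0],"delta_rot":[0,0,0],"claw":20}]' 40
python3 -m jog '[{"offset":[0,0,-20],"delta_rot":[0,0,0],"claw":20},{"offset":[-20,0,-30],"delta_rot":[0,0,0],"claw":20},{"offset":[-30,0,-30],"delta_rot":[0,0,0],"claw":20},{"offset":[-30,0,-10],"delta_rot":[0,0,0],"claw":20},{"offset":[-30,0,0],"delta_rot":[0,0,0],"claw":20}]'
python3 -m jog '[{"offset":[0,0,0],"delta_rot":[0,0,-8],"claw":20},{"offset":[0,0,0],"delta_rot":[0,0,-8],"claw":20},{"offset":[0,0,0],"delta_rot":[0,0,-8],"claw":20},{"offset":[0,0,0],"delta_rot":[0,0,-8],"claw":20},{"offset":[0,0,0],"delta_rot":[0,0,-8],"claw":20}]'
python3 -m jog '[{"offset":[0,0,0],"delta_rot":[0,0,0],"claw":20}]'
python3 - <<'E'
from h import *
print(todo([.5,0,.1],94.5),manip.state()["joint_positions"])
E
```

```text
t: 4.75
ee_pos: [0.5429, -0.0374, 0.1978]
orientation: [-0.0, 0.999, 0.039, 0.0]
contact_force: [0.1, 1.0, 2.1]
gripper_width: 0.0438
grasp_force: 39.8
t: 5.25
ee_pos: [0.4328, -0.0464, 0.2894]
orientation: [0.001, 0.999, 0.039, 0.002]
contact_force: [0.2, -0.4, -1.6]
gripper_width: 0.0438
grasp_force: 39.8
t: 5.75
ee_pos: [0.4329, -0.0461, 0.2873]
orientation: [-0.0, 0.925, 0.381, -0.0]
contact_force: [0.9, -0.0, -0.8]
gripper_width: 0.0439
grasp_force: 39.8
t: 5.85
ee_pos: [0.4329, -0.046, 0.2873]
orientation: [-0.0, 0.926, 0.378, -0.0]
contact_force: [-0.0, -0.1, -1.2]
gripper_width: 0.0439
grasp_force: 39.8
{'d_tool': array([80.2, 14.2, 16.3]), 'tilt': np.float64(0.04), 'yaw_y': np.float64(-45.5), 'rotz': np.float64(40.0)} [-3.84872911e-01 -8.12432455e-02  2.08954282e+00 -2.92977432e-04
  1.13400030e+00  4.09790966e-01]
```

```bash
python3 -m jog '[{"offset":[0,0,0],"delta_rot":[0,0,-8],"claw":20},{"offset":[0,0,0],"delta_rot":[0,0,-8],"claw":20},{"offset":[0,0,0],"delta_rot":[0,0,-8],"claw":20},{"offset":[0,0,0],"delta_rot":[0,0,-8],"claw":20},{"offset":[0,0,0],"delta_rot":[0,0,-8],"claw":20}]'
python3 -m jog '[{"offset":[0,0,0],"delta_rot":[0,0,-8],"claw":20},{"offset":[0,0,0],"delta_rot":[0,0,-8],"claw":20},{"offset":[0,0,0],"delta_rot":[0,0,-8],"claw":20},{"offset":[0,0,0],"delta_rot":[0,0,-8],"claw":20},{"offset":[0,0,0],"delta_rot":[0,0,-8],"claw":20}]'
python3 -m jog '[{"offset":[0,0,0],"delta_rot":[0,0,-8],"claw":20},{"offset":[0,0,0],"delta_rot":[0,0,-8],"claw":20},{"offset":[0,0,0],"delta_rot":[0,0,-8],"claw":20},{"offset":[0,0,0],"delta_rot":[0,0,-8],"claw":20},{"offset":[0,0,0],"delta_rot":[0,0,-8],"claw":20}]'
python3 -m jog '[{"offset":[0,0,0],"delta_rot":[0,0,-8],"claw":20},{"offset":[0,50,0],"delta_rot":[0,0,0],"claw":20},{"offset":[0,50,0],"delta_rot":[0,0,0],"claw":20},{"offset":[0,0,0],"delta_rot":[0,0,0],"claw":20},{"offset":[0,0,0],"delta_rot":[0,0,0],"claw":20}]'
python3 - <<'E'
from h import *
print(todo([.4336,.1082,.0275],82.6),manip.state()["joint_positions"])
E
```

```text
t: 6.35
ee_pos: [0.433, -0.046, 0.2874]
orientation: [-0.0, 0.74, 0.673, -0.0]
contact_force: [-0.2, 0.9, -2.1]
gripper_width: 0.0434
grasp_force: 39.8
t: 6.85
ee_pos: [0.433, -0.0461, 0.2874]
orientation: [-0.0, 0.465, 0.885, -0.0]
contact_force: [-0.2, -0.1, -0.9]
gripper_width: 0.0437
grasp_force: 39.8
t: 7.35
ee_pos: [0.433, -0.046, 0.2874]
orientation: [-0.0, 0.134, 0.991, -0.0]
contact_force: [0.2, -0.4, -1.4]
gripper_width: 0.0439
grasp_force: 39.8
t: 7.85
ee_pos: [0.4461, 0.054, 0.2874]
orientation: [-0.0, 0.066, 0.998, -0.0]
contact_force: [0.3, -0.5, -1.0]
gripper_width: 0.044
grasp_force: 39.8
{'d_tool': array([19.3, 52.3, 88.9]), 'tilt': np.float64(0.05), 'yaw_y': np.float64(82.5), 'rotz': np.float64(-0.1)} [-1.49547935e-01 -4.22804067e-02  2.05247096e+00 -6.74035404e-04
  1.13212487e+00 -1.58877763e+00]
```

```bash
python3 -m jog '[{"offset":[10,26,0],"delta_rot":[0,0,0],"claw":20},{"offset":[9,26,20],"delta_rot":[0,0,0],"claw":20},{"offset":[0,0,30],"delta_rot":[0,0,0],"claw":20},{"offset":[0,0,25],"delta_rot":[0,0,0],"claw":20},{"offset":[0,0,0],"delta_rot":[0,0,0],"claw":20}]'
python3 -m jog '[{"offset":[0,0,7],"delta_rot":[0,0,0],"claw":20},{"offset":[0,0,5],"delta_rot":[0,0,0],"claw":20},{"offset":[0,0,0],"delta_rot":[0,0,0],"claw":20},{"offset":[0,0,0],"delta_rot":[0,0,0],"claw":20}]'
python3 - <<'E'
from h import *
print(todo([.579,.0893,.0275],82.6))
f=grab("scene"); save(f,"s2.png",[170,90,340,330],2.5)
f=grab("wrist"); P=cloud(f);Z=P[...,2]
w=(P[...,0]>.6)&(P[...,0]<.70)&(Z>.035)&(Z<.041)
b=(P[...,0]>.58)&(P[...,0]<.75)&(P[...,1]>-.06)&(P[...,1]<.22)
for lo,hi in((.033,.042),(.042,.0485),(.06,.085)):
    Q=(P[b&(Z>lo)&(Z<hi)][:,:2]*1000).astype(np.float32); print(lo,len(Q),cv2.minAreaRect(Q) if len(Q)>10 else 0)
E
```

```text
t: 8.35
ee_pos: [0.4324, 0.106, 0.2096]
orientation: [-0.004, 0.067, 0.998, -0.0]
contact_force: [-0.5, 0.0, -1.4]
gripper_width: 0.044
grasp_force: 39.8
t: 8.75
ee_pos: [0.4348, 0.1069, 0.2014]
orientation: [0.001, 0.066, 0.998, 0.0]
contact_force: [-0.6, -0.5, -1.9]
gripper_width: 0.0439
grasp_force: 39.8
{'d_tool': array([-145.1,    1.5,    3.1]), 'tilt': np.float64(0.08), 'yaw_y': np.float64(82.4), 'rotz': np.float64(-0.2)}
0.033 0 0
0.042 0 0
0.06 0 0
```

View pics/s2.png

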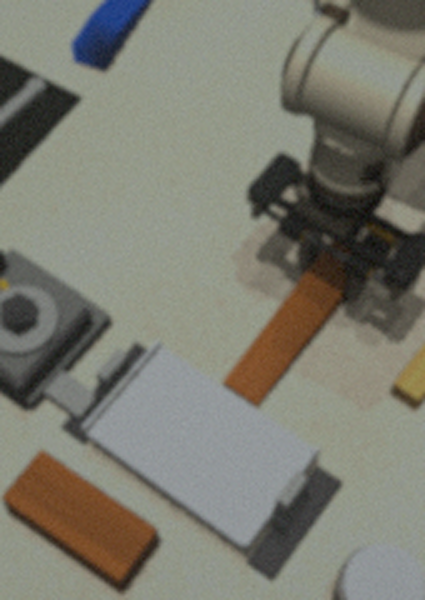

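```bash
python3 -m jog '[{"offset":[0,0,2.5],"delta_rot":[0,0,0],"claw":20},{"offset":[-15,0,0],"delta_rot":[0,0,0],"claw":20},{"offset":[-15,0,0],"delta_rot":[0,0,0],"claw":20},{"offset":[-15,0,0],"delta_rot":[0,0,0],"claw":20},{"offset":[-15,0,0],"delta_rot":[0,0,0],"claw":20}]'
python3 -m jog '[{"offset":[-10,0,0],"delta_rot":[0,0,0],"claw":20},{"offset":[-10,0,0],"delta_rot":[0,0,0],"claw":20},{"offset":[-10,0,0],"delta_rot":[0,0,0],"claw":20},{"offset":[-10,0,0],"delta_rot":[0,0,0],"claw":20},{"offset":[0,0,0],"delta_rot":[0,0,0],"claw":20}]'
python3 - <<'E'
from h import *
print(todo([.579,.0893,.0275],82.6)); print(manip.state()["contact_force"],manip.state()["moment"])
E
```

```text
t: 9.35
ee_pos: [0.4944, 0.0993, 0.1982]
orientation: [0.0, 0.066, 0.998, -0.0]
contact_force: [0.3, -0.5, -0.7]
gripper_width: 0.0438
grasp_force: 39.8
t: 9.85
ee_pos: [0.5316, 0.0946, 0.1975]
orientation: [-0.005, 0.065, 0.998, 0.0]
contact_force: [-9.8, 1.8, 8.9]
gripper_width: 0.0437
grasp_force: 40.0
{'d_tool': array([-49.4,   1. ,  -1.4]), 'tilt': np.float64(0.56), 'yaw_y': np.float64(82.5), 'rotz': np.float64(-0.1)}
[-9.78865861  1.78870474  8.85670669] [ 0.21173105  1.91511163 -0.03714581]
```

```bash
python3 -m jog '[{"offset":[-10,0,0],"delta_rot":[0,0,0],"claw":20},{"offset":[-10,0,0],"delta_rot":[0,0,0],"claw":20},{"offset":[-10,0,0],"delta_rot":[0,0,0],"claw":20},{"offset":[-10,0,0],"delta_rot":[0,0,0],"claw":20},{"offset":[-7,0,0],"delta_rot":[0,0,0],"claw":20}]'
python3 -m jog '[{"offset":[0,0,0],"delta_rot":[0,0,0],"claw":20},{"offset":[0,0,0],"delta_rot":[0,0,0],"claw":20}]'
python3 - <<'E'
from h import *
print(todo([.579,.0893,.0275],82.6)); print(manip.state()["contact_force"],manip.state()["moment"])
for n in("top","scene"):
    f=grab(n); P=cloud(f); m=(np.hypot(P[...,0]-.672,P[...,1]-.077)<.03); Q=P[m]; A=np.c_[Q[:,:2]-Q[:,:2].mean(0),np.ones(len(Q))]
    print(n,np.nanmedian(Q[:,2]),np.linalg.lstsq(A,Q[:,2],rcond=None)[0])
E
```

```text
t: 10.35
ee_pos: [0.5771, 0.0888, 0.1975]
orientation: [-0.007, 0.065, 0.998, 0.0]
contact_force: [-20.1, 2.7, 18.9]
gripper_width: 0.0436
grasp_force: 40.0
t: 10.55
ee_pos: [0.5778, 0.0886, 0.1976]
orientation: [-0.005, 0.065, 0.998, 0.0]
contact_force: [-12.4, 2.4, 9.9]
gripper_width: 0.0437
grasp_force: 40.0
{'d_tool': array([-2.8,  0.9, -1. ]), 'tilt': np.float64(0.58), 'yaw_y': np.float64(82.5), 'rotz': np.float64(-0.1)}
[-12.44511078   2.44721383   9.86794304] [0.23801952 2.13357359 0.00974331]
top 0.05202604875150518 [0.00023281 0.00905888 0.05188807]
scene 0.053363500505598016 [-0.00220809  0.00493952  0.05330519]
```

```bash
python3 -m jog '[{"offset":[0,0,0],"delta_rot":[0,0,0],"claw":80},{"offset":[0,0,0],"delta_rot":[0,0,0],"claw":80},{"offset":[0,0,0],"delta_rot":[0,0,0],"claw":80},{"offset":[0,0,0],"delta_rot":[0,0,0],"claw":80},{"offset":[0,0,0],"delta_rot":[0,0,0],"claw":80}]'
python3 -m jog '[{"offset":[0,0,-20],"delta_rot":[0,0,0],"claw":80},{"offset":[0,0,-40],"delta_rot":[0,0,0],"claw":80},{"offset":[0,0,-40],"delta_rot":[0,0,0],"claw":80},{"offset":[30,-40,0],"delta_rot":[0,0,0],"claw":80},{"offset":[30,-40,0],"delta_rot":[0,0,0],"claw":80}]'
python3 - <<'E'
from h import *
for n in("top","scene"):
    f=grab(n); P=cloud(f); m=(np.hypot(P[...,0]-.672,P[...,1]-.077)<.03); print(n,np.nanmedian(P[m][:,2]))
f=grab("top"); P=cloud(f); c=f["color"]; hsv=cv2.cvtColor(c,cv2.COLOR_RGB2HSV)
m=(P[...,0]>.45)&(P[...,0]<.62)&(P[...,1]>0)&(P[...,1]<.17)&(P[...,2]>.006)&(P[...,2]<.05)&(hsv[...,1]>100)&(hsv[...,0]<18)
print("wedge visible",cv2.minAreaRect((P[m][:,:2]*1000).astype(np.float32)))
print(todo([.43,-.25,.25],-99))
E
```

```text
t: 11.15
ee_pos: [0.5802, 0.0877, 0.1983]
orientation: [0.0, 0.066, 0.998, -0.0]
contact_force: [-0.7, -0.0, -0.8]
gripper_width: 0.0796
grasp_force: 0.0
t: 11.65
ee_pos: [0.5103, 0.0159, 0.3003]
orientation: [0.002, 0.065, 0.998, -0.0]
contact_force: [0.2, -1.3, 0.1]
gripper_width: 0.0797
grasp_force: 0.0
top 0.05198020799823733
scene 0.05350922946976833
wedge visible ((0.0, 0.0), (0.0, 0.0), 0.0)
{'d_tool': array([  41.9, -273.3, -123.3]), 'tilt': np.float64(0.09), 'yaw_y': np.float64(82.3), 'rotz': np.float64(1.3)}
```

```bash
python3 -m jog '[{"offset":[7,-45,-20],"delta_rot":[0,0,0],"claw":80},{"offset":[7,-45,-20],"delta_rot":[0,0,0],"claw":80},{"offset":[7,-45,-20],"delta_rot":[0,0,0],"claw":80},{"offset":[7,-45,-20],"delta_rot":[0,0,0],"claw":80},{"offset":[7,-45,-20],"delta_rot":[0,0,0],"claw":80}]'
python3 -m jog '[{"offset":[0,-45,0],"delta_rot":[0,0,8.2],"claw":80},{"offset":[0,0,0],"delta_rot":[0,0,8.2],"claw":80},{"offset":[0,0,0],"delta_rot":[0,0,8.2],"claw":80},{"offset":[0,0,0],"delta_rot":[0,0,8.2],"claw":80},{"offset":[0,0,0],"delta_rot":[0,0,8.2],"claw":80}]'
python3 -m jog '[{"offset":[0,0,0],"delta_rot":[0,0,8.2],"claw":80},{"offset":[0,0,0],"delta_rot":[0,0,8.2],"claw":80},{"offset":[0,0,0],"delta_rot":[0,0,8.2],"claw":80},{"offset":[0,0,0],"delta_rot":[0,0,8.2],"claw":80},{"offset":[0,0,0],"delta_rot":[0,0,8.2],"claw":80}]'
python3 -m jog '[{"offset":[0,0,0],"delta_rot":[0,0,8.2],"claw":80},{"offset":[0,0,0],"delta_rot":[0,0,8.2],"claw":80},{"offset":[0,0,0],"delta_rot":[0,0,8.2],"claw":80},{"offset":[0,0,0],"delta_rot":[0,0,8.2],"claw":80},{"offset":[0,0,0],"delta_rot":[0,0,8.2],"claw":80}]'
python3 -m jog '[{"offset":[0,0,0],"delta_rot":[0,0,8.2],"claw":80},{"offset":[0,0,0],"delta_rot":[0,0,8.2],"claw":80},{"offset":[0,0,0],"delta_rot":[0,0,8.2],"claw":80},{"offset":[0,0,0],"delta_rot":[0,0,8.2],"claw":80},{"offset":[0,0,0],"delta_rot":[0,0,8.2],"claw":80}]'
python3 -m jog '[{"offset":[0,0,0],"delta_rot":[0,0,8.2],"claw":80},{"offset":[0,0,0],"delta_rot":[0,0,8.2],"claw":80},{"offset":[0,0,0],"delta_rot":[0,0,0],"claw":80},{"offset":[0,0,0],"delta_rot":[0,0,0],"claw":80}]'
python3 - <<'E'
from h import *
f=grab("wrist"); P=cloud(f); np.savez("w2.npz",P=P,c=f["color"]); save(f,"w2.png",s=1.2)
for l in("spanner","spanner_grip","nut"): print(l,[(np.round(d["location"],4).tolist(),round(d["confidence"],2)) for d in models.landmark_of(f,l)[:3]])
Z=P[...,2]; hsv=cv2.cvtColor(f["color"],cv2.COLOR_RGB2HSV)
s=(P[...,0]>.32)&(P[...,0]<.6)&(P[...,1]>-.43)&(P[...,1]<-.27)&(Z>.013)&(Z<.03)
Q=(P[s][:,:2]*1000).astype(np.float32); print("spanner rect",len(Q),cv2.minAreaRect(Q),np.median(P[s][:,2]))
h=s&(P[...,0]>.37)&(P[...,0]<.48); Q=(P[h][:,:2]*1000).astype(np.float32); print("handle",len(Q),cv2.minAreaRect(Q))
n=(np.hypot(P[...,0]-.641,P[...,1]+.156)<.028)&(Z>.044)&(Z<.0525)
Q=(P[n][:,:2]*1000).astype(np.float32)
w=[(np.mean([np.ptp(Q@np.array([np.cos(np.radians(a+k)),np.sin(np.radians(a+k))])) for k in(0,60,120)]),a) for a in np.arange(0,60,1.)]
print("nut",len(Q),cv2.minEnclosingCircle(Q),min(w),max(w))
print(todo([.427,-.338,.012],-99))
E
```

```text
t: 12.3
ee_pos: [0.446, -0.2035, 0.3998]
orientation: [0.001, 0.065, 0.998, -0.0]
contact_force: [1.3, 0.3, -0.9]
gripper_width: 0.0798
grasp_force: 0.0
t: 12.8
ee_pos: [0.4409, -0.2468, 0.3987]
orientation: [0.001, 0.414, 0.91, -0.0]
contact_force: [-0.1, 0.2, 0.3]
gripper_width: 0.0802
grasp_force: 0.0
t: 13.3
ee_pos: [0.441, -0.2466, 0.3987]
orientation: [0.001, 0.706, 0.708, 0.0]
contact_force: [0.2, 1.1, -0.6]
gripper_width: 0.0801
grasp_force: 0.0
t: 13.8
ee_pos: [0.441, -0.2466, 0.3987]
orientation: [0.001, 0.909, 0.416, 0.0]
contact_force: [-0.5, -0.8, -0.3]
gripper_width: 0.0802
grasp_force: 0.0
t: 14.3
ee_pos: [0.441, -0.2466, 0.3987]
orientation: [0.0, 0.997, 0.071, 0.001]
contact_force: [-0.4, -0.7, -0.6]
gripper_width: 0.0799
grasp_force: 0.0
t: 14.7
ee_pos: [0.4406, -0.2466, 0.3985]
orientation: [0.0, 0.998, -0.067, 0.0]
contact_force: [-0.1, -0.2, -0.1]
gripper_width: 0.0803
grasp_force: 0.0
spanner [([0.532, -0.3475, 0.0035], 0.79)]
spanner_grip [([0.4293, -0.336, 0.0127], 0.81)]
nut [([0.64, -0.1546, 0.0286], 0.95)]
spanner rect 3217 ((452.8147277832031, -340.8631286621094), (71.09901428222656, 207.7051239013672), 80.88919067382812) 0.01960193826983231
handle 1111 ((425.0631408691406, -335.83563232421875), (18.286399841308594, 113.53165435791016), 80.6806640625)
nut 692 ((639.7510986328125, -155.76170349121094), 20.374250411987305) (np.float64(31.53342057771489), np.float64(55.0)) (np.float64(34.59350815270741), np.float64(28.0))
{'d_tool': array([ -0.5,  92.3, 215.3]), 'tilt': np.float64(0.01), 'yaw_y': np.float64(-97.9), 'rotz': np.float64(1.1)}
```

View pics/w2.png

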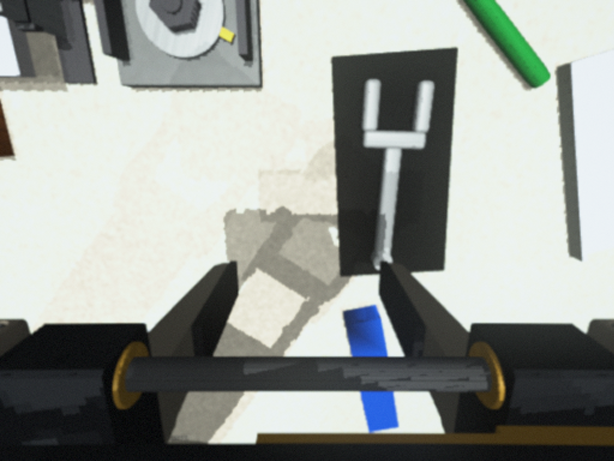

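```bash
python3 -m jog '[{"offset":[-2,45,30],"delta_rot":[0,0,1.3],"claw":80},{"offset":[-2,44,20],"delta_rot":[0,0,0],"claw":80},{"offset":[0,0,50],"delta_rot":[0,0,0],"claw":80},{"offset":[0,0,50],"delta_rot":[0,0,0],"claw":80},{"offset":[0,0,20],"delta_rot":[0,0,0],"claw":60}]'
python3 -m jog '[{"offset":[0,0,0],"delta_rot":[0,0,0],"claw":60},{"offset":[0,0,0],"delta_rot":[0,0,0],"claw":60},{"offset":[0,0,0],"delta_rot":[0,0,0],"claw":60}]'
python3 - <<'E'
from h import *
print(todo([.4217,-.3358,.0255],-99.2))
E
```

```text
t: 15.4
ee_pos: [0.4216, -0.3293, 0.2254]
orientation: [-0.003, 0.997, -0.081, -0.003]
contact_force: [0.3, 0.6, -1.1]
gripper_width: 0.0741
grasp_force: 0.0
t: 15.7
ee_pos: [0.4241, -0.3316, 0.2328]
orientation: [0.002, 0.997, -0.08, 0.002]
contact_force: [0.5, -0.4, 0.7]
gripper_width: 0.0596
grasp_force: 0.0
{'d_tool': array([-2.4,  4. , 36.3]), 'tilt': np.float64(0.25), 'yaw_y': np.float64(-99.2), 'rotz': np.float64(-0.0)}
```

```bash
python3 -m jog '[{"offset":[-2,4,20],"delta_rot":[0,0,0],"claw":60},{"offset":[0,0,12],"delta_rot":[0,0,0],"claw":60},{"offset":[0,0,4],"delta_rot":[0,0,0],"claw":60},{"offset":[0,0,0],"delta_rot":[0,0,0],"claw":60},{"offset":[0,0,0],"delta_rot":[0,0,0],"claw":60}]'
python3 - <<'E'
from h import *
print(todo([.4217,-.3358,.0255],-99.2))
E
```

```text
t: 16.2
ee_pos: [0.421, -0.3345, 0.1952]
orientation: [0.0, 0.997, -0.08, 0.0]
contact_force: [0.2, 0.0, 0.6]
gripper_width: 0.0601
grasp_force: 0.0
{'d_tool': array([ 0.7,  1. , -1.3]), 'tilt': np.float64(0.07), 'yaw_y': np.float64(-99.2), 'rotz': np.float64(-0.0)}
```

```bash
python3 -m jog '[{"offset":[0,0,0],"delta_rot":[0,0,0],"claw":5},{"offset":[0,0,0],"delta_rot":[0,0,0],"claw":5},{"offset":[0,0,0],"delta_rot":[0,0,0],"claw":5},{"offset":[0,0,0],"delta_rot":[0,0,0],"claw":5},{"offset":[0,0,0],"delta_rot":[0,0,0],"claw":5}]' 55
python3 -m jog '[{"offset":[0,0,0],"delta_rot":[0,0,0],"claw":5},{"offset":[0,0,0],"delta_rot":[0,0,0],"claw":5},{"offset":[0,0,0],"delta_rot":[0,0,0],"claw":5}]'
python3 - <<'E'
from h import *
print(manip.state()["gripper_width"],manip.state()["grasp_force"],Twt()[:3,3])
E
python3 -m jog '[{"offset":[0,0,-20],"delta_rot":[0,0,0],"claw":5},{"offset":[0,0,-40],"delta_rot":[0,0,0],"claw":5},{"offset":[0,0,-40],"delta_rot":[0,0,0],"claw":5},{"offset":[30,-30,-30],"delta_rot":[0,0,0],"claw":5},{"offset":[30,-30,0],"delta_rot":[0,0,0],"claw":5}]'
python3 -m jog '[{"offset":[0,-30,0],"delta_rot":[0,0,0],"claw":5},{"offset":[0,0,0],"delta_rot":[0,0,0],"claw":5},{"offset":[0,0,0],"delta_rot":[0,0,0],"claw":5},{"offset":[0,0,0],"delta_rot":[0,0,0],"claw":5}]'
cat > nut.py <<'E'
from h import *
def nutfit(f,c0=(.641,-.1555)):
    P=cloud(f); Z=P[...,2]; n=(np.hypot(P[...,0]-c0[0],P[...,1]-c0[1])<.027)&(Z>.040)&(Z<.0525)
    Q=(P[n][:,:2]*1000).astype(np.float32); hull=cv2.convexHull(Q)[:,0]
    from scipy.optimize import minimize
    def cost(p):
        best=0
        k=np.radians(p[2]+60*np.arange(6)); N=np.c_[np.cos(k),np.sin(k)]
        d=(Q-p[:2])@N.T-18.0; o=d.max(1); return np.sum(np.clip(o,0,None)**2)*5
    # radial-boundary fit: hull points should lie on the hexagon
    def c2(p):
        k=np.radians(p[2]+60*np.arange(6)); N=np.c_[np.cos(k),np.sin(k)]; d=((H-p[:2])@N.T).max(1)-p[3]; return np.sum(np.sqrt(1+d**2)-1)
    H=np.vstack([np.linspace(hull[i],hull[(i+1)%len(hull)],max(2,int(np.linalg.norm(hull[i]-hull[(i+1)%len(hull)])*2)),endpoint=False) for i in range(len(hull))])
    r=min((minimize(c2,[*H.mean(0),a,18],method="Nelder-Mead",options=dict(maxiter=2000)) for a in range(0,60,10)),key=lambda r:r.fun)
    hsv=cv2.cvtColor(f["color"],cv2.COLOR_RGB2HSV)
    y=(np.hypot(P[...,0]-c0[0],P[...,1]-c0[1])<.065)&(hsv[...,0]>18)&(hsv[...,0]<35)&(hsv[...,1]>130); p=np.median(P[y],0)
    a=np.degrees(np.arctan2(p[1]-c0[1],p[0]-c0[0]))
    return dict(n=len(Q),ctr=r.x[:2].round(1),flat_dir=round((r.x[2]+30)%60,1),half=round(r.x[3],1),fun=round(r.fun/len(H),3),pointer_world=round(a,1),npt=int(y.sum()))
E
python3 - <<'E'
from nut import *
f=grab("wrist"); save(f,"w3.png",s=1.4); print(nutfit(f)); print(nutfit(grab("top"))); print(todo([0,0,0])); print(manip.state()["gripper_width"])
E
```

```text
t: 16.7
ee_pos: [0.4207, -0.3343, 0.1945]
orientation: [0.0, 0.997, -0.081, 0.0]
contact_force: [0.1, -0.3, 0.3]
gripper_width: 0.0223
grasp_force: 0.1
t: 17.0
ee_pos: [0.4207, -0.3343, 0.1945]
orientation: [0.0, 0.997, -0.081, 0.0]
contact_force: [-0.0, -0.1, 0.4]
gripper_width: 0.0173
grasp_force: 55.1
0.017287916074863963 55.052472124880296 [ 0.42068583 -0.33434614  0.19452818]
t: 17.5
ee_pos: [0.4896, -0.2867, 0.3283]
orientation: [0.003, 0.997, -0.082, 0.003]
contact_force: [0.5, -1.1, -3.1]
gripper_width: 0.0176
grasp_force: 55.0
t: 17.9
ee_pos: [0.4926, -0.2566, 0.3228]
orientation: [-0.0, 0.997, -0.081, -0.001]
contact_force: [0.4, 0.2, -4.4]
gripper_width: 0.0176
grasp_force: 55.0
{'n': 1968, 'ctr': array([ 641. , -156.1]), 'flat_dir': np.float64(32.9), 'half': np.float64(18.3), 'fun': np.float64(0.032), 'pointer_world': np.float64(-123.6), 'npt': 111}
{'n': 143, 'ctr': array([ 639.6, -155.1]), 'flat_dir': np.float64(28.9), 'half': np.float64(17.3), 'fun': np.float64(0.253), 'pointer_world': np.float64(nan), 'npt': 0}
{'d_tool': array([-527.6, -173.7,  152.3]), 'tilt': np.float64(0.03), 'yaw_y': np.float64(-99.3)}
0.01758514967931449
  return _methods._mean(a, axis=axis, dtype=dtype,
  ret = um.true_divide(
```

View pics/w3.png

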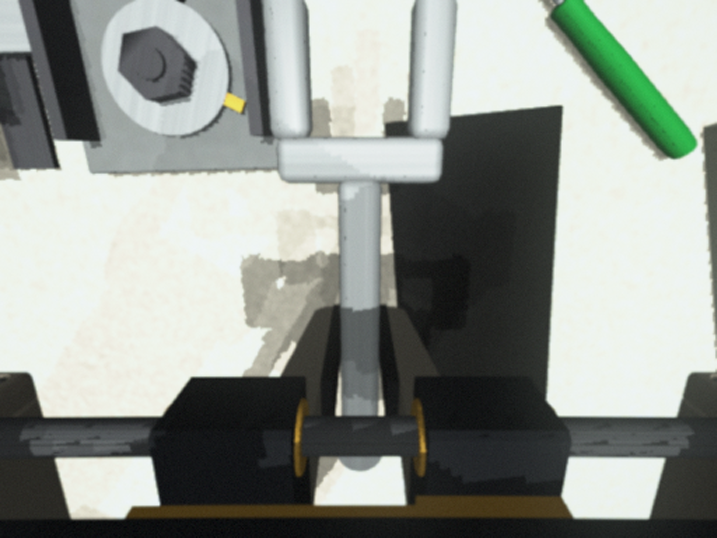

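```bash
cat >> nut.py <<'E'
def jaw(f):
    P=cloud(f); T=Twt(); L=(P-T[:3,3])@T[:3,:3]*1000   # tool frame mm
    m=(L[...,2]>165)&(L[...,2]<200)&(L[...,0]>20)&(abs(L[...,1])<60)
    Q=L[m]; bar=Q[(Q[:,0]>55)&(Q[:,0]<95)]; top=np.median(Q[:,2])
    wide=Q[abs(Q[:,1])>14]; xb=np.percentile(wide[:,0],1)
    pr=Q[(Q[:,0]>xb+20)]; a=pr[pr[:,1]>0][:,1]; b=pr[pr[:,1]<0][:,1]
    h=Q[(Q[:,0]<xb-3)]; vx,vy,x0,y0=cv2.fitLine(h[:,:2].astype(np.float32),cv2.DIST_L2,0,.01,.01).ravel()
    return dict(n=len(Q),ztop=top.round(1),bar_back=xb.round(1),out=(np.percentile(a,99).round(1),np.percentile(b,1).round(1)),inn=(np.percentile(a,1).round(1),np.percentile(b,99).round(1)),handle_deg=np.degrees(np.arctan2(vy,vx)).round(1),handle_y0=(y0-x0*vy/vx).round(1),xmax=Q[:,0].max().round(1))
E
python3 - <<'E'
from nut import *
f=grab("wrist"); print(jaw(f)); print(todo([.5478,-.2164,.25],-57.1,grasp=0))
E
```

```text
{'n': 12536, 'ztop': np.float64(175.4), 'bar_back': np.float64(70.0), 'out': (np.float64(36.1), np.float64(-33.4)), 'inn': (np.float64(20.4), np.float64(-17.8)), 'handle_deg': np.float32(-0.2), 'handle_y0': np.float32(1.4), 'xmax': np.float64(133.0)}
{'d_tool': array([ 47.9, -48.9,  73.2]), 'tilt': np.float64(0.02), 'yaw_y': np.float64(-99.3), 'rotz': np.float64(-42.2)}
```

```bash
python3 -m jog '[{"offset":[0,0,0],"delta_rot":[0,0,-7],"claw":5},{"offset":[0,0,0],"delta_rot":[0,0,-7],"claw":5},{"offset":[0,0,0],"delta_rot":[0,0,-7],"claw":5},{"offset":[0,0,0],"delta_rot":[0,0,-7],"claw":5},{"offset":[0,0,0],"delta_rot":[0,0,-7],"claw":5}]'
python3 -m jog '[{"offset":[0,0,0],"delta_rot":[0,0,-7.2],"claw":5},{"offset":[0,0,0],"delta_rot":[0,0,0],"claw":5},{"offset":[0,0,0],"delta_rot":[0,0,0],"claw":5}]'
python3 - <<'E'
from h import *
print(todo([.5487,-.2147,.255],-57.1,grasp=0))
E
```

```text
t: 18.55
ee_pos: [0.4928, -0.2568, 0.3233]
orientation: [0.0, 0.974, 0.225, 0.0]
contact_force: [-0.6, -0.3, -2.4]
gripper_width: 0.0175
grasp_force: 55.0
t: 18.85
ee_pos: [0.4929, -0.2565, 0.3233]
orientation: [0.0, 0.959, 0.282, -0.0]
contact_force: [-0.3, 0.5, -3.4]
gripper_width: 0.0174
grasp_force: 55.0
{'d_tool': array([69.6, -5. , 68.3]), 'tilt': np.float64(0.01), 'yaw_y': np.float64(-57.3), 'rotz': np.float64(-0.2)}
```

```bash
python3 -m jog '[{"offset":[35,-2.5,20],"delta_rot":[0,0,0],"claw":5},{"offset":[34.6,-2.5,20],"delta_rot":[0,0,0],"claw":5},{"offset":[0,0,28],"delta_rot":[0,0,0],"claw":5},{"offset":[0,0,0],"delta_rot":[0,0,0],"claw":5},{"offset":[0,0,0],"delta_rot":[0,0,0],"claw":5}]'
python3 - <<'E'
from nut import *
print(todo([.5487,-.2147,.2205],-57.1,grasp=0)); f=grab("wrist"); save(f,"w4.png",s=1.4)
E
```

```text
t: 19.35
ee_pos: [0.5484, -0.2142, 0.2552]
orientation: [-0.0, 0.959, 0.283, -0.001]
contact_force: [0.3, 0.2, -2.1]
gripper_width: 0.0173
grasp_force: 55.0
{'d_tool': array([-0. ,  0.6, 34.7]), 'tilt': np.float64(0.08), 'yaw_y': np.float64(-57.1), 'rotz': np.float64(-0.0)}
```

View pics/w4.png

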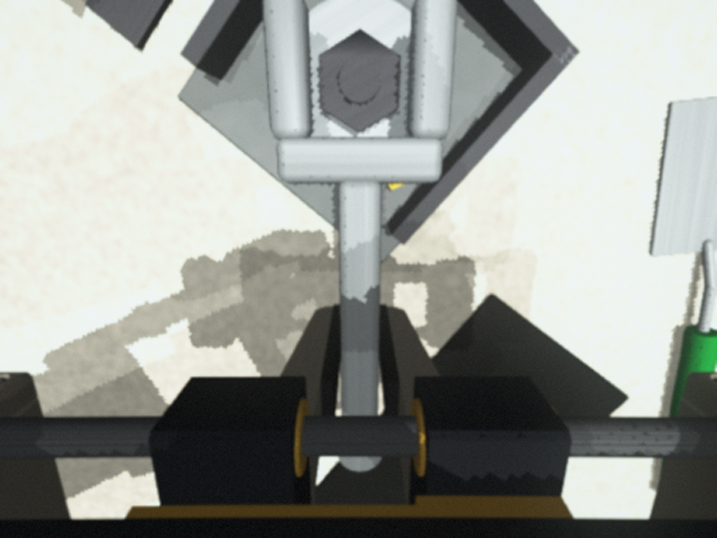

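```bash
python3 -m jog '[{"offset":[0,0.5,14],"delta_rot":[0,0,0],"claw":5},{"offset":[0,0,10],"delta_rot":[0,0,0],"claw":5},{"offset":[0,0,5],"delta_rot":[0,0,0],"claw":5},{"offset":[0,0,4],"delta_rot":[0,0,0],"claw":5},{"offset":[0,0,0],"delta_rot":[0,0,0],"claw":5}]'
python3 -m jog '[{"offset":[0,0,0],"delta_rot":[0,0,0],"claw":5}]'
python3 - <<'E'
from nut import *
s=manip.state(); print(todo([.5487,-.2147,.2205],-57.1,grasp=0),s["contact_force"],s["moment"])
E
```

```text
t: 19.9
ee_pos: [0.5487, -0.2143, 0.2216]
orientation: [-0.0, 0.959, 0.284, -0.0]
contact_force: [0.5, 0.7, -3.6]
gripper_width: 0.0174
grasp_force: 55.0
t: 20.0
ee_pos: [0.5491, -0.2145, 0.2225]
orientation: [0.0, 0.959, 0.284, 0.0]
contact_force: [0.4, 0.9, -3.1]
gripper_width: 0.0177
grasp_force: 55.0
{'d_tool': array([-0.4, -0.1,  2. ]), 'tilt': np.float64(0.02), 'yaw_y': np.float64(-57.1), 'rotz': np.float64(0.0)} [ 0.42888546  0.9321416  -3.10172981] [-0.09119506  0.06658253 -0.01427823]
```

```bash
cat >> nut.py <<'E'
def chk(c=(.6411,-.155),R0=.110,z=.2215):
    s=manip.state(); T=Twt(); L=T[:3,:3].T@(np.array([*c,z])-T[:3,3])*1000
    print("yaw_x world %.1f stand %.1f"%(np.degrees(np.arctan2(T[1,0],T[0,0])),np.degrees(np.arctan2(T[1,0],T[0,0]))+7.4),"nut in tool",L.round(1),"F",np.round(s["contact_force"],1),"M",np.round(s["moment"],2),"w",round(s["gripper_width"],4),"j6 %.2f"%s["joint_positions"][5])
E
python3 -m jog '[{"offset":[0.3,-5.8,0],"delta_rot":[0,0,3],"claw":5},{"offset":[0.6,-11.5,0],"delta_rot":[0,0,6],"claw":5},{"offset":[0.6,-11.5,0],"delta_rot":[0,0,6],"claw":5},{"offset":[0.6,-11.5,0],"delta_rot":[0,0,6],"claw":5},{"offset":[0.6,-11.5,0],"delta_rot":[0,0,6],"claw":5}]'
python3 -c "from nut import *; chk()"
```

```text
t: 20.5
ee_pos: [0.532, -0.1658, 0.2229]
orientation: [0.001, 0.999, 0.05, 0.0]
contact_force: [1.0, -1.2, -4.3]
gripper_width: 0.0175
grasp_force: 55.0
yaw_x world 5.7 stand 13.1 nut in tool [109.6   0.2   1.5] F [ 1.  -1.2 -4.3] M [-0.21  0.03  0.26] w 0.0175 j6 0.95
```

```bash
python3 -m jog '[{"offset":[0.6,-11.5,0],"delta_rot":[0,0,6],"claw":5},{"offset":[0.6,-11.5,0],"delta_rot":[0,0,6],"claw":5},{"offset":[0.6,-11.5,0],"delta_rot":[0,0,6],"claw":5},{"offset":[0.6,-11.5,0],"delta_rot":[0,0,6],"claw":5},{"offset":[0.6,-11.5,0],"delta_rot":[0,0,6],"claw":5}]'
python3 -m jog '[{"offset":[0.6,-11.5,0],"delta_rot":[0,0,6],"claw":5},{"offset":[0.6,-11.5,0],"delta_rot":[0,0,6],"claw":5},{"offset":[0.6,-11.5,0],"delta_rot":[0,0,6],"claw":5},{"offset":[0,0,0],"delta_rot":[0,0,0],"claw":5},{"offset":[0,0,0],"delta_rot":[0,0,0],"claw":5}]'
python3 - <<'E'
from nut import *
chk(); f=grab("wrist"); print(nutfit(f)); f=grab("top"); print(nutfit(f))
E
```

```text
t: 21.0
ee_pos: [0.541, -0.1096, 0.2228]
orientation: [0.001, 0.978, -0.21, 0.0]
contact_force: [0.9, -2.5, -3.9]
gripper_width: 0.0172
grasp_force: 55.0
t: 21.5
ee_pos: [0.5597, -0.0811, 0.2226]
orientation: [0.0, 0.934, -0.358, 0.0]
contact_force: [-0.0, -1.3, -4.0]
gripper_width: 0.0175
grasp_force: 55.0
yaw_x world -41.9 stand -34.5 nut in tool [109.9   0.6   1.2] F [-0.  -1.3 -4. ] M [-0.12  0.21 -0.17] w 0.0175 j6 1.94
{'n': 6925, 'ctr': array([ 639.8, -154.5]), 'flat_dir': np.float64(14.3), 'half': np.float64(24.9), 'fun': np.float64(0.863), 'pointer_world': np.float64(nan), 'npt': 0}
{'n': 30, 'ctr': array([ 639.5, -147.3]), 'flat_dir': np.float64(47.9), 'half': np.float64(22.6), 'fun': np.float64(2.594), 'pointer_world': np.float64(-7.7), 'npt': 1}
  return _methods._mean(a, axis=axis, dtype=dtype,
  ret = um.true_divide(
```

```bash
python3 -m jog '[{"offset":[0,0,-10],"delta_rot":[0,0,0],"claw":5},{"offset":[0,0,-15],"delta_rot":[0,0,0],"claw":5},{"offset":[0,0,-12],"delta_rot":[0,0,0],"claw":5},{"offset":[0,0,0],"delta_rot":[0,0,0],"claw":5},{"offset":[0,0,0],"delta_rot":[0,0,0],"claw":5}]'
python3 - <<'E' 2>/dev/null
from nut import *
chk(); f=grab("wrist"); print(nutfit(f)); print(jaw(f))
E
```

```text
t: 22.1
ee_pos: [0.5601, -0.0816, 0.2602]
orientation: [0.0, 0.934, -0.359, 0.002]
contact_force: [1.9, -5.0, -2.3]
gripper_width: 0.0174
grasp_force: 55.0
yaw_x world -42.0 stand -34.6 nut in tool [109.2   0.3  39.1] F [ 1.9 -5.  -2.3] M [-0.99 -0.27 -0.11] w 0.0174 j6 1.95
{'n': 3707, 'ctr': array([ 641.3, -155.8]), 'flat_dir': np.float64(14.5), 'half': np.float64(23.6), 'fun': np.float64(1.493), 'pointer_world': np.float64(nan), 'npt': 0}
```

```bash
python3 - <<'E' 2>/dev/null
from nut import *
f=grab("wrist"); save(f,"w5.png",s=1.4); chk()
P=cloud(f); T=Twt(); L=(P-T[:3,3])@T[:3,:3]*1000
for x in(40,60,80,100,120):
    m=(abs(L[...,0]-x)<4)&(L[...,2]<215)&(abs(L[...,1])<40); print(x,m.sum(),np.percentile(L[m][:,2],[5,50]).round(1),np.percentile(L[m][:,1],[1,99]).round(1))
E
```

```text
yaw_x world -42.0 stand -34.6 nut in tool [109.3   0.4  38.9] F [ 2.5 -4.8 -1.2] M [-1.13 -0.4  -0.08] w 0.0169 j6 1.95
40 438 [185.2 187.2] [-30.1   9.2]
60 528 [191.3 193.9] [-39.6   9.2]
80 1328 [197.5 199.1] [-30.9  32.6]
100 1310 [204.2 209. ] [-33.   34.5]
120 1265 [209.6 212.1] [-32.7  34.3]
```

View pics/w5.png

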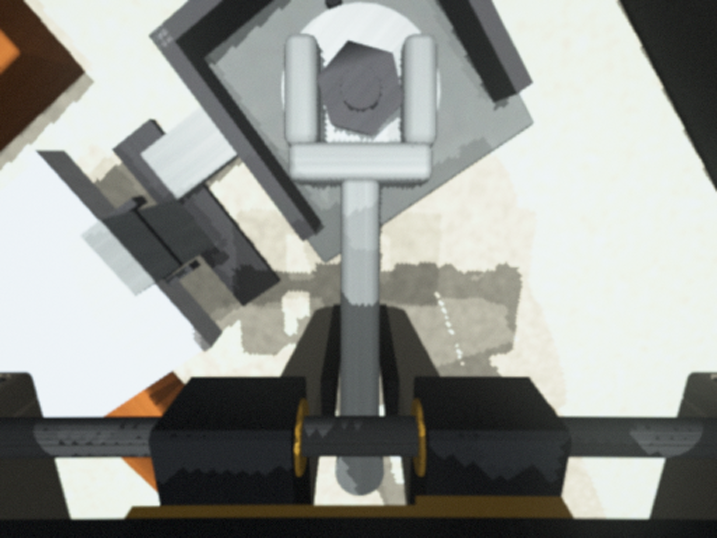

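```bash
python3 -m jog '[{"offset":[0,0,10],"delta_rot":[0,0,0],"claw":5},{"offset":[0,0,10],"delta_rot":[0,0,0],"claw":5},{"offset":[0,0,10],"delta_rot":[0,0,0],"claw":5},{"offset":[0,0,7],"delta_rot":[0,0,0],"claw":5},{"offset":[0,0,0],"delta_rot":[0,0,0],"claw":5}]'
cat >> nut.py <<'E'
def pitch(f):
    P=cloud(f); T=Twt(); L=(P-T[:3,3])@T[:3,:3]*1000
    m=(abs(L[...,1]-1)<6)&(L[...,0]>35)&(L[...,0]<66)&(L[...,2]<230)&(L[...,2]>150); Q=L[m]
    a,b=np.polyfit(Q[:,0],Q[:,2],1); print("spanner pitch deg (jaw down +) %.1f, top z at x0 %.1f, n %d"%(np.degrees(np.arctan(a)),b,len(Q)))
E
python3 - <<'E' 2>/dev/null
from nut import *
chk(); f=grab("wrist"); pitch(f)
E
```

```text
t: 22.7
ee_pos: [0.5587, -0.0799, 0.2209]
orientation: [-0.0, 0.933, -0.359, -0.002]
contact_force: [-4.7, 3.1, 1.8]
gripper_width: 0.0174
grasp_force: 55.0
yaw_x world -42.0 stand -34.6 nut in tool [111.5   0.6  -1.2] F [-4.7  3.1  1.8] M [ 0.23  0.72 -0.07] w 0.0174 j6 1.95
spanner pitch deg (jaw down +) -2.6, top z at x0 175.3, n 1122
```

```bash
python3 -m jog '[{"offset":[0,0,-2],"delta_rot":[0,0,0],"claw":5},{"offset":[0.1,3.8,0],"delta_rot":[0,0,-2],"claw":5},{"offset":[0.1,3.8,0],"delta_rot":[0,0,-2],"claw":5},{"offset":[0,0,0],"delta_rot":[0,0,0],"claw":5},{"offset":[0,0,0],"delta_rot":[0,0,0],"claw":5}]'
python3 - <<'E' 2>/dev/null
from nut import *
chk(); f=grab("wrist"); pitch(f); print(jaw(f))
E
```

```text
t: 23.25
ee_pos: [0.5544, -0.0864, 0.2237]
orientation: [-0.0, 0.945, -0.326, -0.001]
contact_force: [-2.9, 1.0, -6.0]
gripper_width: 0.0176
grasp_force: 55.0
yaw_x world -38.1 stand -30.7 nut in tool [110.6   0.5   2. ] F [-2.9  1.  -6. ] M [ 0.35  0.7  -0.04] w 0.0176 j6 1.87
spanner pitch deg (jaw down +) -1.3, top z at x0 175.0, n 1115
{'n': 24085, 'ztop': np.float64(174.2), 'bar_back': np.float64(48.2), 'out': (np.float64(59.3), np.float64(-59.1)), 'inn': (np.float64(0.4), np.float64(-0.1)), 'handle_deg': np.float32(-34.8), 'handle_y0': np.float32(23.0), 'xmax': np.float64(140.1)}
```

```bash
python3 -m jog '[{"offset":[-0.5,0,-2],"delta_rot":[0,0,0],"claw":5},{"offset":[0,0,-4],"delta_rot":[0,0,0],"claw":5},{"offset":[0,0,0],"delta_rot":[0,0,0],"claw":5},{"offset":[0,0,0],"delta_rot":[0,0,0],"claw":5}]'
python3 - <<'E' 2>/dev/null
from nut import *
chk(); f=grab("wrist"); pitch(f)
E
```

```text
t: 23.7
ee_pos: [0.5545, -0.0863, 0.2305]
orientation: [0.0, 0.945, -0.326, 0.0]
contact_force: [-2.3, -0.9, -6.4]
gripper_width: 0.0174
grasp_force: 55.0
yaw_x world -38.0 stand -30.6 nut in tool [110.5   0.7   9. ] F [-2.3 -0.9 -6.4] M [ 0.23  0.67 -0.15] w 0.0174 j6 1.87
spanner pitch deg (jaw down +) 1.8, top z at x0 174.9, n 1092
```

```bash
python3 -m jog '[{"offset":[0,1,0],"delta_rot":[0,0,-1],"claw":5},{"offset":[0,0,-4],"delta_rot":[0,0,0],"claw":5},{"offset":[0,0,-4],"delta_rot":[0,0,0],"claw":5},{"offset":[0,0,0],"delta_rot":[0,0,0],"claw":5},{"offset":[0,0,0],"delta_rot":[0,0,0],"claw":5}]'
python3 - <<'E' 2>/dev/null
from nut import *
chk(); f=grab("wrist"); pitch(f); P=cloud(f); T=Twt(); L=(P-T[:3,3])@T[:3,:3]*1000
for x in(45,60,80,100,120,130):
    m=(abs(L[...,0]-x)<3)&(P[...,2]>.052)&(L[...,2]>165)&(abs(L[...,1])<36); print(x,m.sum(),np.percentile(L[m][:,2],[5,50]).round(1),np.percentile(L[m][:,1],[1,99]).round(1))
save(f,"w6.png",[150,0,350,200],2.5)
E
```

```text
t: 24.25
ee_pos: [0.5544, -0.0872, 0.2394]
orientation: [-0.0, 0.948, -0.318, 0.001]
contact_force: [-0.1, 0.4, -3.8]
gripper_width: 0.0176
grasp_force: 55.0
yaw_x world -37.0 stand -29.6 nut in tool [110.    2.   18.1] F [-0.1  0.4 -3.8] M [0.11 0.02 0.  ] w 0.0176 j6 1.85
spanner pitch deg (jaw down +) 1.0, top z at x0 174.7, n 1076
45 392 [174.7 176.1] [-34.5   9.2]
60 358 [174.9 176.2] [-35.7   8.9]
80 1274 [175.1 176.2] [-31.   32.3]
100 749 [175.7 177.2] [-33.8  34.7]
120 842 [175.9 177.4] [-33.6  35.4]
130 890 [176.2 177.7] [-33.6  35.4]
```

View pics/w6.png

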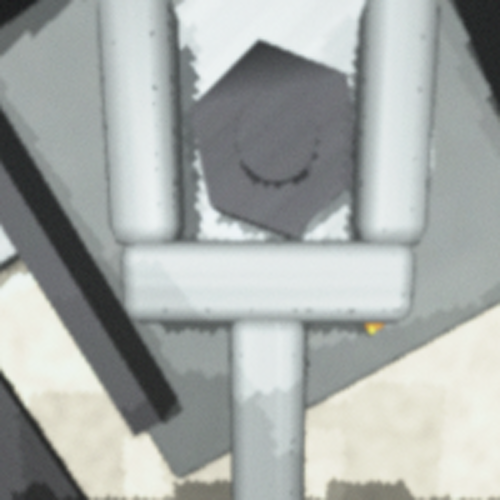

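```bash
python3 -m jog '[{"offset":[0,2,-10],"delta_rot":[0,0,0],"claw":5},{"offset":[0,0,-12],"delta_rot":[0,0,0],"claw":5},{"offset":[0.8,13.4,0],"delta_rot":[0,0,-7],"claw":5},{"offset":[0.8,13.4,0],"delta_rot":[0,0,-7],"claw":5},{"offset":[0.8,13.4,0],"delta_rot":[0,0,-7],"claw":5}]'
python3 -m jog '[{"offset":[0.8,13.4,0],"delta_rot":[0,0,-7],"claw":5},{"offset":[0.8,13.4,0],"delta_rot":[0,0,-7],"claw":5},{"offset":[0.8,13.4,0],"delta_rot":[0,0,-7],"claw":5},{"offset":[0.8,13.4,0],"delta_rot":[0,0,-7],"claw":5},{"offset":[0.8,13.4,0],"delta_rot":[0,0,-7],"claw":5}]'
python3 -m jog '[{"offset":[0.8,13.4,0],"delta_rot":[0,0,-7],"claw":5},{"offset":[0.8,13.4,0],"delta_rot":[0,0,-7],"claw":5},{"offset":[0,0,0],"delta_rot":[0,0,0],"claw":5},{"offset":[0,0,0],"delta_rot":[0,0,0],"claw":5}]'
python3 - <<'E' 2>/dev/null
from nut import *
chk(); f=grab("wrist"); pitch(f); print(nutfit(f)); print(jaw(f))
E
```

```text
t: 24.8
ee_pos: [0.5347, -0.1249, 0.2618]
orientation: [0.0, 0.991, -0.137, 0.001]
contact_force: [-0.0, -0.9, -3.9]
gripper_width: 0.0171
grasp_force: 55.0
t: 25.3
ee_pos: [0.5365, -0.1915, 0.2617]
orientation: [0.001, 0.986, 0.167, 0.001]
contact_force: [-0.1, 0.5, -3.2]
gripper_width: 0.0177
grasp_force: 55.0
t: 25.7
ee_pos: [0.548, -0.2147, 0.2611]
orientation: [0.0, 0.959, 0.282, 0.0]
contact_force: [-0.4, 0.1, -3.0]
gripper_width: 0.0178
grasp_force: 55.0
yaw_x world 32.8 stand 40.2 nut in tool [1.106e+02 1.000e-01 3.960e+01] F [-0.4  0.1 -3. ] M [-0.11  0.06 -0.  ] w 0.0178 j6 0.42
spanner pitch deg (jaw down +) 1.3, top z at x0 174.6, n 1079
{'n': 2923, 'ctr': array([ 641.2, -155.7]), 'flat_dir': np.float64(33.5), 'half': np.float64(17.9), 'fun': np.float64(0.005), 'pointer_world': np.float64(nan), 'npt': 0}
{'n': 12267, 'ztop': np.float64(176.9), 'bar_back': np.float64(69.2), 'out': (np.float64(37.1), np.float64(-32.5)), 'inn': (np.float64(21.4), np.float64(-16.9)), 'handle_deg': np.float32(0.0), 'handle_y0': np.float32(2.1), 'xmax': np.float64(133.1)}
```

```bash
python3 -m jog '[{"offset":[1,-1.2,15],"delta_rot":[0,0,-0.5],"claw":5},{"offset":[0,0,10],"delta_rot":[0,0,0],"claw":5},{"offset":[0,0,8],"delta_rot":[0,0,0],"claw":5},{"offset":[0,0,5],"delta_rot":[0,0,0],"claw":5},{"offset":[0,0,0],"delta_rot":[0,0,0],"claw":5}]'
python3 - <<'E' 2>/dev/null
from nut import *
chk(); f=grab("wrist"); pitch(f)
E
```

```text
t: 26.25
ee_pos: [0.5481, -0.2133, 0.2219]
orientation: [-0.0, 0.958, 0.288, -0.0]
contact_force: [0.2, -0.5, -0.3]
gripper_width: 0.0176
grasp_force: 55.0
yaw_x world 33.4 stand 40.8 nut in tool [109.7   2.5   0.4] F [ 0.2 -0.5 -0.3] M [-0.06 -0.15 -0.09] w 0.0176 j6 0.41
spanner pitch deg (jaw down +) 0.5, top z at x0 175.3, n 1090
```

```bash
python3 -m jog '[{"offset":[0.3,-5.8,-0.5],"delta_rot":[0,0,3],"claw":5},{"offset":[0.6,-11.5,0],"delta_rot":[0,0,6],"claw":5},{"offset":[0.6,-11.5,0],"delta_rot":[0,0,6],"claw":5},{"offset":[0.6,-11.5,0],"delta_rot":[0,0,6],"claw":5},{"offset":[0.6,-11.5,0],"delta_rot":[0,0,6],"claw":5}]'
python3 -c "from nut import *; chk()"
python3 -m jog '[{"offset":[0.6,-11.5,0],"delta_rot":[0,0,6],"claw":5},{"offset":[0.6,-11.5,0],"delta_rot":[0,0,6],"claw":5},{"offset":[0.6,-11.5,0],"delta_rot":[0,0,6],"claw":5},{"offset":[0.6,-11.5,0],"delta_rot":[0,0,6],"claw":5},{"offset":[0.6,-11.5,0],"delta_rot":[0,0,6],"claw":5}]'
python3 -c "from nut import *; chk()"
python3 -m jog '[{"offset":[0.6,-11.5,0],"delta_rot":[0,0,6],"claw":5},{"offset":[0.6,-11.5,0],"delta_rot":[0,0,6],"claw":5},{"offset":[0.6,-11.5,0],"delta_rot":[0,0,6],"claw":5},{"offset":[0.5,-9.6,0],"delta_rot":[0,0,5],"claw":5},{"offset":[0,0,0],"delta_rot":[0,0,0],"claw":5}]'
python3 -c "from nut import *; chk()"
python3 -m jog '[{"offset":[0.1,4.5,0],"delta_rot":[0,0,-2.3],"claw":5},{"offset":[0.1,4.5,0],"delta_rot":[0,0,-2.3],"claw":5},{"offset":[0.1,4.5,0],"delta_rot":[0,0,-2.3],"claw":5},{"offset":[0,0,0],"delta_rot":[0,0,0],"claw":5},{"offset":[0,0,0],"delta_rot":[0,0,0],"claw":5}]'
python3 -c "from nut import *; chk(); pitch(grab('wrist'))"
```

```text
t: 26.8
ee_pos: [0.5312, -0.1651, 0.2237]
orientation: [0.001, 0.999, 0.054, 0.001]
contact_force: [5.3, -4.7, -4.5]
gripper_width: 0.0173
grasp_force: 55.0
yaw_x world 6.2 stand 13.6 nut in tool [110.3   1.8   2.5] F [ 5.3 -4.7 -4.5] M [-0.73 -0.7  -0.07] w 0.0173 j6 0.94
t: 27.3
ee_pos: [0.5398, -0.109, 0.2236]
orientation: [0.001, 0.979, -0.206, 0.002]
contact_force: [3.0, -7.0, -4.4]
gripper_width: 0.0171
grasp_force: 55.0
yaw_x world -23.8 stand -16.4 nut in tool [111.2   1.2   2.5] F [ 3.  -7.  -4.4] M [-1.07 -0.47 -0.07] w 0.0171 j6 1.57
t: 27.8
ee_pos: [0.5653, -0.0731, 0.2235]
orientation: [0.001, 0.918, -0.396, 0.002]
contact_force: [1.7, -6.5, -4.4]
gripper_width: 0.0175
grasp_force: 55.0
yaw_x world -46.6 stand -39.2 nut in tool [111.6   1.2   2.4] F [ 1.7 -6.5 -4.4] M [-1.07 -0.21 -0.32] w 0.0175 j6 2.05
t: 28.3
ee_pos: [0.555, -0.0824, 0.2229]
orientation: [0.0, 0.941, -0.34, -0.0]
contact_force: [-1.3, -1.4, -2.1]
gripper_width: 0.0175
grasp_force: 55.0
yaw_x world -39.7 stand -32.3 nut in tool [112.6   0.9   1.3] F [-1.3 -1.4 -2.1] M [-0.14  0.16 -0.15] w 0.0175 j6 1.90
spanner pitch deg (jaw down +) 0.7, top z at x0 175.0, n 1103
```

```bash
python3 -m jog '[{"offset":[1,0,-5],"delta_rot":[0,0,0],"claw":5},{"offset":[0,0,-5],"delta_rot":[0,0,0],"claw":5},{"offset":[0,0,0],"delta_rot":[0,0,0],"claw":5}]'
python3 -c "from nut import *; chk(); pitch(grab('wrist'))"
```

```text
t: 28.65
ee_pos: [0.5564, -0.0832, 0.2339]
orientation: [0.0, 0.941, -0.339, 0.001]
contact_force: [-1.2, -1.5, -2.3]
gripper_width: 0.0174
grasp_force: 55.0
yaw_x world -39.6 stand -32.2 nut in tool [111.    1.3  12.6] F [-1.2 -1.5 -2.3] M [-0.22  0.11 -0.16] w 0.0174 j6 1.90
spanner pitch deg (jaw down +) 0.8, top z at x0 174.9, n 1082
```

Clean lift; raise fully, swing back 60° and measure the nut.

```bash
python3 -m jog '[{"offset":[0,0,-14],"delta_rot":[0,0,0],"claw":5},{"offset":[0,0,-14],"delta_rot":[0,0,0],"claw":5},{"offset":[0.8,13.4,0],"delta_rot":[0,0,-7],"claw":5},{"offset":[0.8,13.4,0],"delta_rot":[0,0,-7],"claw":5},{"offset":[0.8,13.4,0],"delta_rot":[0,0,-7],"claw":5}]'
python3 -m jog '[{"offset":[0.8,13.4,0],"delta_rot":[0,0,-7],"claw":5},{"offset":[0.8,13.4,0],"delta_rot":[0,0,-7],"claw":5},{"offset":[0.8,13.4,0],"delta_rot":[0,0,-7],"claw":5},{"offset":[0.8,13.4,0],"delta_rot":[0,0,-7],"claw":5},{"offset":[0.8,13.4,0],"delta_rot":[0,0,-7],"claw":5}]'
python3 -m jog '[{"offset":[0,0,0],"delta_rot":[0,0,0],"claw":5},{"offset":[0,0,0],"delta_rot":[0,0,0],"claw":5}]'
cat >> nut.py <<'E'
def align():
    chk(); f=grab("wrist"); pitch(f); r=nutfit(f); j=jaw(f); print(r)
    T=Twt(); c=np.array([*r["ctr"]/1000,0]); L=(T[:3,:3].T@(c-T[:3,3]))*1000; jc=np.array([j["bar_back"]+40,(j["out"][0]+j["out"][1])/2])
    yaw=np.degrees(np.arctan2(T[1,0],T[0,0])); dy=(r["flat_dir"]-yaw+30)%60-30
    print("jaw in tool",jc.round(1),"nut in tool",L[:2].round(1),"shift",(L[:2]-jc).round(1),"rotz to align",round(-dy,1))
E
python3 -c "from nut import *; align()" 2>/dev/null
```

```text
t: 29.2
ee_pos: [0.5365, -0.1183, 0.2626]
orientation: [0.0, 0.987, -0.159, 0.001]
contact_force: [0.4, 0.9, -3.4]
gripper_width: 0.0174
grasp_force: 55.0
t: 29.7
ee_pos: [0.5353, -0.1848, 0.2625]
orientation: [0.001, 0.989, 0.145, 0.001]
contact_force: [0.3, 1.4, -2.2]
gripper_width: 0.0173
grasp_force: 55.0
t: 29.9
ee_pos: [0.5352, -0.1841, 0.2618]
orientation: [0.0, 0.99, 0.141, 0.001]
contact_force: [0.6, -1.0, -3.6]
gripper_width: 0.0178
grasp_force: 55.0
yaw_x world 16.2 stand 23.6 nut in tool [109.8   1.5  40.4] F [ 0.6 -1.  -3.6] M [0.   0.07 0.02] w 0.0178 j6 0.74
spanner pitch deg (jaw down +) 1.2, top z at x0 174.6, n 1080
{'n': 2878, 'ctr': array([ 641.4, -155.7]), 'flat_dir': np.float64(30.1), 'half': np.float64(17.9), 'fun': np.float64(0.005), 'pointer_world': np.float64(113.9), 'npt': 67}
jaw in tool [109.9   2.2] nut in tool [109.8   2.8] shift [-0.1  0.6] rotz to align -13.9
```

```bash
python3 -m jog '[{"offset":[0.8,13.4,0],"delta_rot":[0,0,-7],"claw":5},{"offset":[0.8,14,0],"delta_rot":[0,0,-6.9],"claw":5},{"offset":[0,0,10],"delta_rot":[0,0,0],"claw":5},{"offset":[0,0,0],"delta_rot":[0,0,0],"claw":5}]'
python3 -c "from nut import *; align()" 2>/dev/null
```

```text
t: 30.35
ee_pos: [0.545, -0.2083, 0.249]
orientation: [-0.001, 0.966, 0.259, -0.001]
contact_force: [-1.0, 0.1, -4.5]
gripper_width: 0.0178
grasp_force: 55.0
yaw_x world 30.1 stand 37.5 nut in tool [109.9   2.1  27.4] F [-1.   0.1 -4.5] M [-0.01  0.11  0.05] w 0.0178 j6 0.47
spanner pitch deg (jaw down +) 1.0, top z at x0 175.5, n 1095
{'n': 3340, 'ctr': array([ 641.3, -155.7]), 'flat_dir': np.float64(29.9), 'half': np.float64(17.9), 'fun': np.float64(0.008), 'pointer_world': np.float64(114.0), 'npt': 121}
jaw in tool [83.7 -0.3] nut in tool [109.9   3.7] shift [26.2  4. ] rotz to align 0.2
```

```bash
python3 -m jog '[{"offset":[0,1.2,0],"delta_rot":[0,0,0],"claw":5},{"offset":[0,0,10],"delta_rot":[0,0,0],"claw":5},{"offset":[0,0,9],"delta_rot":[0,0,0],"claw":5},{"offset":[0,0,6],"delta_rot":[0,0,0],"claw":5},{"offset":[0,0,0],"delta_rot":[0,0,0],"claw":5}]'
python3 -c "from nut import *; chk(); pitch(grab('wrist'))"
```

```text
t: 30.9
ee_pos: [0.5458, -0.21, 0.2242]
orientation: [-0.001, 0.965, 0.261, -0.001]
contact_force: [-1.0, 0.4, -3.4]
gripper_width: 0.0176
grasp_force: 55.0
yaw_x world 30.2 stand 37.6 nut in tool [110.    0.5   2.5] F [-1.   0.4 -3.4] M [-0.09  0.13  0.02] w 0.0176 j6 0.47
spanner pitch deg (jaw down +) 1.2, top z at x0 175.7, n 1111
```

```bash
python3 -m jog '[{"offset":[0.3,-5.8,0],"delta_rot":[0,0,3],"claw":5},{"offset":[0.6,-11.5,0],"delta_rot":[0,0,6],"claw":5},{"offset":[0.6,-11.5,0],"delta_rot":[0,0,6],"claw":5},{"offset":[0.6,-11.5,0],"delta_rot":[0,0,6],"claw":5},{"offset":[0.6,-11.5,0],"delta_rot":[0,0,6],"claw":5}]'
python3 -c "from nut import *; chk()"
python3 -m jog '[{"offset":[0.6,-11.5,0],"delta_rot":[0,0,6],"claw":5},{"offset":[0.6,-11.5,0],"delta_rot":[0,0,6],"claw":5},{"offset":[0.6,-11.5,0],"delta_rot":[0,0,6],"claw":5},{"offset":[0.6,-11.5,0],"delta_rot":[0,0,6],"claw":5},{"offset":[0.6,-11.5,0],"delta_rot":[0,0,6],"claw":5}]'
python3 -c "from nut import *; chk()"
python3 -m jog '[{"offset":[0.6,-11.5,0],"delta_rot":[0,0,6],"claw":5},{"offset":[0.6,-11.5,0],"delta_rot":[0,0,6],"claw":5},{"offset":[0.6,-11.5,0],"delta_rot":[0,0,6],"claw":5},{"offset":[0.4,-7.7,0],"delta_rot":[0,0,4],"claw":5},{"offset":[0,0,0],"delta_rot":[0,0,0],"claw":5}]'
python3 -c "from nut import *; chk()"
python3 -m jog '[{"offset":[0.1,4.5,0],"delta_rot":[0,0,-2.3],"claw":5},{"offset":[0.1,4.5,0],"delta_rot":[0,0,-2.3],"claw":5},{"offset":[0.1,4.5,0],"delta_rot":[0,0,-2.3],"claw":5},{"offset":[1,0,0],"delta_rot":[0,0,0],"claw":5},{"offset":[0,0,0],"delta_rot":[0,0,0],"claw":5}]'
python3 -c "from nut import *; chk(); pitch(grab('wrist'))"
```

```text
t: 31.45
ee_pos: [0.5315, -0.1609, 0.2261]
orientation: [0.0, 1.0, 0.027, -0.0]
contact_force: [-0.1, -0.3, -4.9]
gripper_width: 0.0173
grasp_force: 55.0
yaw_x world 3.0 stand 10.4 nut in tool [109.7  -0.    4.5] F [-0.1 -0.3 -4.9] M [-0.14  0.12  0.25] w 0.0173 j6 1.01
t: 31.95
ee_pos: [0.5432, -0.1051, 0.226]
orientation: [0.0, 0.972, -0.233, -0.0]
contact_force: [-0.1, -2.6, -4.7]
gripper_width: 0.0173
grasp_force: 55.0
yaw_x world -27.0 stand -19.6 nut in tool [109.9   0.    4.4] F [-0.1 -2.6 -4.7] M [-0.21  0.27  0.16] w 0.0173 j6 1.63
t: 32.45
ee_pos: [0.5692, -0.0719, 0.2258]
orientation: [0.0, 0.911, -0.412, -0.001]
contact_force: [-2.6, -0.5, -3.9]
gripper_width: 0.0176
grasp_force: 55.0
yaw_x world -48.7 stand -41.3 nut in tool [109.9   0.7   4.2] F [-2.6 -0.5 -3.9] M [-0.    0.47 -0.11] w 0.0176 j6 2.09
t: 32.95
ee_pos: [0.5604, -0.0826, 0.2261]
orientation: [-0.0, 0.934, -0.357, 0.0]
contact_force: [0.1, -0.6, -2.6]
gripper_width: 0.0176
grasp_force: 55.0
yaw_x world -41.9 stand -34.5 nut in tool [108.5   0.    4.6] F [ 0.1 -0.6 -2.6] M [0.14 0.18 0.04] w 0.0176 j6 1.94
spanner pitch deg (jaw down +) 1.2, top z at x0 174.9, n 1087
```

```bash
python3 -m jog '[{"offset":[0,0,-6],"delta_rot":[0,0,0],"claw":5},{"offset":[0,0,-12],"delta_rot":[0,0,0],"claw":5},{"offset":[0,0,-18],"delta_rot":[0,0,0],"claw":5},{"offset":[0.8,13.4,0],"delta_rot":[0,0,-7],"claw":5},{"offset":[0.8,13.4,0],"delta_rot":[0,0,-7],"claw":5}]'
python3 -m jog '[{"offset":[0.8,13.4,0],"delta_rot":[0,0,-7],"claw":5},{"offset":[0.8,13.4,0],"delta_rot":[0,0,-7],"claw":5},{"offset":[0.8,13.4,0],"delta_rot":[0,0,-7],"claw":5},{"offset":[0.8,13.4,0],"delta_rot":[0,0,-7],"claw":5},{"offset":[0.8,13.4,0],"delta_rot":[0,0,-7],"claw":5}]'
python3 -m jog '[{"offset":[0.8,13.4,0],"delta_rot":[0,0,-7],"claw":5},{"offset":[0.8,13.4,0],"delta_rot":[0,0,-7],"claw":5},{"offset":[0,0,0],"delta_rot":[0,0,0],"claw":5},{"offset":[0,0,0],"delta_rot":[0,0,0],"claw":5}]'
python3 -c "from nut import *; align()" 2>/dev/null
```

```text
t: 33.5
ee_pos: [0.5454, -0.1045, 0.2641]
orientation: [0.0, 0.971, -0.238, 0.002]
contact_force: [0.1, -0.5, -3.7]
gripper_width: 0.0175
grasp_force: 55.0
t: 34.0
ee_pos: [0.5331, -0.1701, 0.2633]
orientation: [0.001, 0.998, 0.065, 0.001]
contact_force: [1.1, 0.1, -4.1]
gripper_width: 0.0173
grasp_force: 55.0
t: 34.4
ee_pos: [0.5396, -0.1954, 0.2627]
orientation: [0.0, 0.983, 0.182, 0.0]
contact_force: [-0.5, -0.3, -3.2]
gripper_width: 0.0171
grasp_force: 55.0
yaw_x world 21.0 stand 28.4 nut in tool [109.2  -1.4  41.2] F [-0.5 -0.3 -3.2] M [-0.03  0.09 -0.06] w 0.0171 j6 0.65
spanner pitch deg (jaw down +) 1.3, top z at x0 174.6, n 1083
{'n': 2832, 'ctr': array([ 641.3, -155.7]), 'flat_dir': np.float64(27.6), 'half': np.float64(17.9), 'fun': np.float64(0.005), 'pointer_world': np.float64(48.7), 'npt': 56}
jaw in tool [109.6   2.4] nut in tool [ 1.09e+02 -1.00e-01] shift [-0.6 -2.6] rotz to align -6.6
```

```bash
python3 -m jog '[{"offset":[0.1,10,0],"delta_rot":[0,0,-6.6],"claw":5},{"offset":[0,0,0],"delta_rot":[0,0,0],"claw":5},{"offset":[0,0,0],"delta_rot":[0,0,0],"claw":5}]'
python3 -c "from nut import *; align(); save(grab('wrist'),'w7.png',[150,0,350,150],3)" 2>/dev/null
```

```text
t: 34.75
ee_pos: [0.5431, -0.2041, 0.2619]
orientation: [-0.0, 0.971, 0.238, -0.0]
contact_force: [-0.5, -0.0, -4.4]
gripper_width: 0.0175
grasp_force: 55.0
yaw_x world 27.6 stand 35.0 nut in tool [109.6   1.8  40.4] F [-0.5 -0.  -4.4] M [-0.03  0.11 -0.01] w 0.0175 j6 0.52
spanner pitch deg (jaw down +) 1.3, top z at x0 174.8, n 1103
{'n': 2880, 'ctr': array([ 641.3, -155.7]), 'flat_dir': np.float64(27.9), 'half': np.float64(17.9), 'fun': np.float64(0.002), 'pointer_world': np.float64(51.9), 'npt': 56}
jaw in tool [109.4   1.9] nut in tool [109.5   2.8] shift [0.1 0.9] rotz to align -0.3
```

View pics/w7.png

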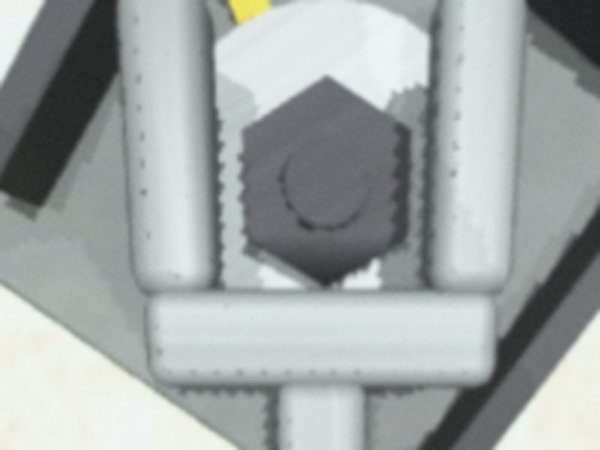

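```bash
python3 -m jog '[{"offset":[0,0.7,15],"delta_rot":[0,0,0],"claw":5},{"offset":[0,0,12],"delta_rot":[0,0,0],"claw":5},{"offset":[0,0,8],"delta_rot":[0,0,0],"claw":5},{"offset":[0,0,3.5],"delta_rot":[0,0,0],"claw":5},{"offset":[0,0,0],"delta_rot":[0,0,0],"claw":5}]'
python3 -c "from nut import *; chk(); pitch(grab('wrist'))"
python3 -m jog '[{"offset":[0.3,-5.8,0],"delta_rot":[0,0,3],"claw":5},{"offset":[0.6,-11.5,0],"delta_rot":[0,0,6],"claw":5},{"offset":[0.6,-11.5,0],"delta_rot":[0,0,6],"claw":5},{"offset":[0.6,-11.5,0],"delta_rot":[0,0,6],"claw":5},{"offset":[0,0,0],"delta_rot":[0,0,0],"claw":5}]'
python3 -c "from nut import *; chk()"
```

```text
t: 35.35
ee_pos: [0.5433, -0.2052, 0.2227]
orientation: [-0.001, 0.971, 0.24, -0.0]
contact_force: [0.2, 1.0, -2.2]
gripper_width: 0.0177
grasp_force: 55.0
yaw_x world 27.7 stand 35.1 nut in tool [109.9   1.1   1.1] F [ 0.2  1.  -2.2] M [0.13 0.01 0.11] w 0.0177 j6 0.52
spanner pitch deg (jaw down +) 0.8, top z at x0 175.5, n 1112
t: 35.9
ee_pos: [0.5319, -0.1663, 0.2238]
orientation: [0.0, 0.998, 0.059, 0.001]
contact_force: [0.3, -1.8, -4.6]
gripper_width: 0.0175
grasp_force: 55.0
yaw_x world 6.8 stand 14.2 nut in tool [109.8   1.6   2.4] F [ 0.3 -1.8 -4.6] M [-0.15  0.03 -0.18] w 0.0175 j6 0.93
```

```bash
python3 -m jog '[{"offset":[0.6,-11.5,0],"delta_rot":[0,0,6],"claw":5},{"offset":[0.6,-11.5,0],"delta_rot":[0,0,6],"claw":5},{"offset":[0.6,-11.5,0],"delta_rot":[0,0,6],"claw":5},{"offset":[0.3,-5.8,0],"delta_rot":[0,0,3],"claw":5},{"offset":[0.3,-5.8,0],"delta_rot":[0,0,3],"claw":5}]'
python3 -c "from nut import *; chk()"
python3 -m jog '[{"offset":[0.3,-5.8,0],"delta_rot":[0,0,3],"claw":5},{"offset":[0.3,-5.8,0],"delta_rot":[0,0,3],"claw":5},{"offset":[0,0,0],"delta_rot":[0,0,0],"claw":5}]'
python3 -c "from nut import *; chk()"
```

```text
t: 36.4
ee_pos: [0.5365, -0.122, 0.2237]
orientation: [0.001, 0.989, -0.149, 0.0]
contact_force: [-0.5, -3.3, -3.7]
gripper_width: 0.0174
grasp_force: 55.0
yaw_x world -17.2 stand -9.8 nut in tool [109.7   0.6   2.3] F [-0.5 -3.3 -3.7] M [-0.43  0.3   0.04] w 0.0174 j6 1.43
t: 36.7
ee_pos: [0.5407, -0.111, 0.2236]
orientation: [0.0, 0.98, -0.2, -0.0]
contact_force: [-2.0, -2.9, -2.8]
gripper_width: 0.0173
grasp_force: 55.0
yaw_x world -23.1 stand -15.7 nut in tool [109.7   1.1   2.1] F [-2.  -2.9 -2.8] M [-0.41  0.38 -0.12] w 0.0173 j6 1.55
```

```bash
python3 -m jog '[{"offset":[0.3,-5.8,0],"delta_rot":[0,0,3],"claw":5},{"offset":[0.3,-5.8,0],"delta_rot":[0,0,3],"claw":5},{"offset":[0.3,-5.8,0],"delta_rot":[0,0,3],"claw":5},{"offset":[0,0,0],"delta_rot":[0,0,0],"claw":5}]'
python3 -c "from nut import *; chk()"
python3 -m jog '[{"offset":[0.3,-5.8,0],"delta_rot":[0,0,3],"claw":5},{"offset":[0.3,-5.8,0],"delta_rot":[0,0,3],"claw":5},{"offset":[0,0,0],"delta_rot":[0,0,0],"claw":5}]'
python3 -c "from nut import *; chk()"
python3 -m jog '[{"offset":[0.3,-5.8,0],"delta_rot":[0,0,3],"claw":5},{"offset":[0.3,-5.8,0],"delta_rot":[0,0,3],"claw":5},{"offset":[0,0,0],"delta_rot":[0,0,0],"claw":5}]'
python3 -c "from nut import *; chk()"
```

```text
t: 37.1
ee_pos: [0.5489, -0.0957, 0.2234]
orientation: [0.0, 0.961, -0.276, -0.0]
contact_force: [-2.9, -3.3, -2.2]
gripper_width: 0.0175
grasp_force: 55.0
yaw_x world -32.1 stand -24.7 nut in tool [109.6   1.2   1.8] F [-2.9 -3.3 -2.2] M [-0.4   0.53 -0.17] w 0.0175 j6 1.74
t: 37.4
ee_pos: [0.5557, -0.0863, 0.2233]
orientation: [0.0, 0.945, -0.326, -0.001]
contact_force: [-3.3, -3.2, -2.6]
gripper_width: 0.0176
grasp_force: 55.0
yaw_x world -38.1 stand -30.7 nut in tool [109.6   1.3   1.7] F [-3.3 -3.2 -2.6] M [-0.46  0.67 -0.23] w 0.0176 j6 1.87
t: 37.7
ee_pos: [0.5635, -0.0778, 0.2232]
orientation: [0.0, 0.927, -0.375, -0.001]
contact_force: [-3.6, -2.4, -1.4]
gripper_width: 0.0178
grasp_force: 55.0
yaw_x world -44.1 stand -36.7 nut in tool [109.5   1.5   1.6] F [-3.6 -2.4 -1.4] M [-0.41  0.81 -0.25] w 0.0178 j6 1.99
```

```bash
python3 -m jog '[{"offset":[0.3,-5.8,0],"delta_rot":[0,0,3],"claw":5},{"offset":[0.2,-4.6,0],"delta_rot":[0,0,2.4],"claw":5},{"offset":[0,0,0],"delta_rot":[0,0,0],"claw":5}]'
python3 -c "from nut import *; chk()"
python3 -m jog '[{"offset":[0.1,4.5,0],"delta_rot":[0,0,-2.3],"claw":5},{"offset":[0.1,4.5,0],"delta_rot":[0,0,-2.3],"claw":5},{"offset":[0.1,4.5,0],"delta_rot":[0,0,-2.3],"claw":5},{"offset":[0,0,0],"delta_rot":[0,0,0],"claw":5},{"offset":[0,0,0],"delta_rot":[0,0,0],"claw":5}]'
python3 -c "from nut import *; chk(); pitch(grab('wrist'))"
```

```text
t: 38.0
ee_pos: [0.5715, -0.0711, 0.2234]
orientation: [0.0, 0.908, -0.419, 0.0]
contact_force: [-1.8, -3.9, -2.3]
gripper_width: 0.0173
grasp_force: 55.1
yaw_x world -49.5 stand -42.1 nut in tool [109.    1.6   1.9] F [-1.8 -3.9 -2.3] M [-0.48  0.5  -0.43] w 0.0173 j6 2.10
t: 38.5
ee_pos: [0.5617, -0.0802, 0.2233]
orientation: [-0.0, 0.931, -0.364, -0.0]
contact_force: [-2.7, -1.6, -3.2]
gripper_width: 0.0176
grasp_force: 55.0
yaw_x world -42.7 stand -35.3 nut in tool [109.1   1.1   1.8] F [-2.7 -1.6 -3.2] M [-0.23  0.54 -0.28] w 0.0176 j6 1.96
spanner pitch deg (jaw down +) 1.0, top z at x0 174.9, n 1094
```

```bash
python3 -m jog '[{"offset":[0,1,-1],"delta_rot":[0,0,0],"claw":5},{"offset":[0,0,-5],"delta_rot":[0,0,0],"claw":5},{"offset":[0,0,-8],"delta_rot":[0,0,0],"claw":5},{"offset":[0,0,0],"delta_rot":[0,0,0],"claw":5}]'
python3 -c "from nut import *; chk(); pitch(grab('wrist'))"
```

```text
t: 38.95
ee_pos: [0.5623, -0.0808, 0.2395]
orientation: [-0.0, 0.931, -0.364, 0.002]
contact_force: [-0.6, -0.1, -3.2]
gripper_width: 0.0173
grasp_force: 55.0
yaw_x world -42.7 stand -35.3 nut in tool [108.2   1.1  18.4] F [-0.6 -0.1 -3.2] M [0.18 0.1  0.  ] w 0.0173 j6 1.96
spanner pitch deg (jaw down +) 1.1, top z at x0 174.4, n 1069
```

```bash
python3 -m jog '[{"offset":[0,0,-12],"delta_rot":[0,0,0],"claw":5},{"offset":[0,0,-12],"delta_rot":[0,0,0],"claw":5},{"offset":[0.8,13.4,0],"delta_rot":[0,0,-7],"claw":5},{"offset":[0.8,13.4,0],"delta_rot":[0,0,-7],"claw":5},{"offset":[0.8,13.4,0],"delta_rot":[0,0,-7],"claw":5}]'
python3 -m jog '[{"offset":[0.8,13.4,0],"delta_rot":[0,0,-7],"claw":5},{"offset":[0.8,13.4,0],"delta_rot":[0,0,-7],"claw":5},{"offset":[0.8,13.4,0],"delta_rot":[0,0,-7],"claw":5},{"offset":[0.8,13.4,0],"delta_rot":[0,0,-7],"claw":5},{"offset":[0.8,13.4,0],"delta_rot":[0,0,-7],"claw":5}]'
python3 -m jog '[{"offset":[0.8,13.4,0],"delta_rot":[0,0,-7],"claw":5},{"offset":[0,0,0],"delta_rot":[0,0,0],"claw":5},{"offset":[0,0,0],"delta_rot":[0,0,0],"claw":5}]'
python3 -c "from nut import *; align(); print(nutfit(grab('scene'))); save(grab('wrist'),'w8.png',[130,0,380,150],3)" 2>/dev/null
```

```text
t: 39.5
ee_pos: [0.5398, -0.1149, 0.2628]
orientation: [0.0, 0.983, -0.186, 0.001]
contact_force: [0.3, -0.3, -3.3]
gripper_width: 0.0171
grasp_force: 55.0
t: 40.0
ee_pos: [0.535, -0.1812, 0.2628]
orientation: [0.001, 0.993, 0.118, 0.001]
contact_force: [0.4, -1.0, -4.7]
gripper_width: 0.017
grasp_force: 55.0
t: 40.3
ee_pos: [0.5387, -0.1933, 0.2622]
orientation: [0.0, 0.985, 0.174, 0.0]
contact_force: [1.0, -0.1, -3.6]
gripper_width: 0.0177
grasp_force: 55.0
yaw_x world 20.1 stand 27.5 nut in tool [109.3  -0.9  40.8] F [ 1.  -0.1 -3.6] M [-0.01  0.1  -0.03] w 0.0177 j6 0.66
spanner pitch deg (jaw down +) 1.3, top z at x0 174.5, n 1080
{'n': 2841, 'ctr': array([ 641.3, -155.7]), 'flat_dir': np.float64(28.8), 'half': np.float64(17.9), 'fun': np.float64(0.005), 'pointer_world': np.float64(-9.1), 'npt': 95}
jaw in tool [109.7   2.3] nut in tool [109.1   0.3] shift [-0.6 -2. ] rotz to align -8.7
{'n': 109, 'ctr': array([ 641.3, -156.3]), 'flat_dir': np.float64(16.6), 'half': np.float64(16.9), 'fun': np.float64(0.934), 'pointer_world': np.float64(-6.1), 'npt': 13}
```

View pics/w8.png

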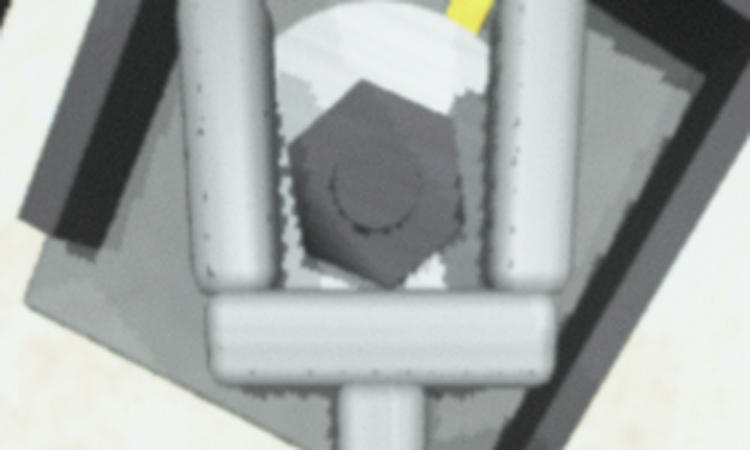

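```bash
python3 -m jog '[{"offset":[0.1,7.3,0],"delta_rot":[0,0,-4.3],"claw":5},{"offset":[0,7.3,0],"delta_rot":[0,0,-4.4],"claw":5},{"offset":[0,0,0],"delta_rot":[0,0,0],"claw":5},{"offset":[0,0,0],"delta_rot":[0,0,0],"claw":5}]'
python3 -c "from nut import *; align()" 2>/dev/null
```

```text
t: 40.85
ee_pos: [0.5442, -0.2063, 0.2613]
orientation: [-0.0, 0.969, 0.249, -0.0]
contact_force: [-0.2, -0.2, -3.2]
gripper_width: 0.0177
grasp_force: 55.0
yaw_x world 28.8 stand 36.2 nut in tool [109.7   1.8  39.8] F [-0.2 -0.2 -3.2] M [-0.1   0.05  0.02] w 0.0177 j6 0.50
spanner pitch deg (jaw down +) 1.2, top z at x0 174.8, n 1100
{'n': 2898, 'ctr': array([ 641.3, -155.7]), 'flat_dir': np.float64(29.0), 'half': np.float64(17.9), 'fun': np.float64(0.002), 'pointer_world': np.float64(-4.1), 'npt': 13}
jaw in tool [109.4   2. ] nut in tool [109.5   2.8] shift [0.1 0.8] rotz to align -0.1
```

```bash
python3 -m jog '[{"offset":[0,0.7,15],"delta_rot":[0,0,0],"claw":5},{"offset":[0,0,12],"delta_rot":[0,0,0],"claw":5},{"offset":[0,0,8],"delta_rot":[0,0,0],"claw":5},{"offset":[0,0,3],"delta_rot":[0,0,0],"claw":5},{"offset":[0,0,0],"delta_rot":[0,0,0],"claw":5}]'
python3 -c "from nut import *; chk(); pitch(grab('wrist'))"
python3 -m jog '[{"offset":[0.3,-5.8,0],"delta_rot":[0,0,3],"claw":5},{"offset":[0.5,-9.6,0],"delta_rot":[0,0,5],"claw":5},{"offset":[0.5,-9.6,0],"delta_rot":[0,0,5],"claw":5},{"offset":[0.3,-5.8,0],"delta_rot":[0,0,3],"claw":5},{"offset":[0,0,0],"delta_rot":[0,0,0],"claw":5}]'
python3 -c "from nut import *; chk()"
python3 -m jog '[{"offset":[0.3,-5.8,0],"delta_rot":[0,0,3],"claw":5},{"offset":[0.3,-5.8,0],"delta_rot":[0,0,3],"claw":5},{"offset":[0,0,0],"delta_rot":[0,0,0],"claw":5}]'
python3 -c "from nut import *; chk()"
python3 -m jog '[{"offset":[0.3,-5.8,0],"delta_rot":[0,0,3],"claw":5},{"offset":[0,0,0],"delta_rot":[0,0,0],"claw":5}]'
python3 -c "from nut import *; chk()"
```

```text
t: 41.4
ee_pos: [0.5444, -0.2073, 0.2228]
orientation: [-0.001, 0.968, 0.25, -0.0]
contact_force: [-0.8, 0.4, -1.9]
gripper_width: 0.0173
grasp_force: 55.0
yaw_x world 29.0 stand 36.4 nut in tool [109.9   1.    1.2] F [-0.8  0.4 -1.9] M [ 0.13 -0.02  0.11] w 0.0173 j6 0.49
spanner pitch deg (jaw down +) 0.8, top z at x0 175.5, n 1106
t: 41.95
ee_pos: [0.5343, -0.1782, 0.2239]
orientation: [0.0, 0.994, 0.113, 0.001]
contact_force: [2.0, 0.5, -4.6]
gripper_width: 0.0173
grasp_force: 55.0
yaw_x world 13.0 stand 20.4 nut in tool [109.3   1.4   2.5] F [ 2.   0.5 -4.6] M [ 0.04 -0.17 -0.11] w 0.0173 j6 0.81
t: 42.25
ee_pos: [0.5332, -0.1671, 0.2241]
orientation: [0.0, 0.998, 0.061, 0.002]
contact_force: [4.8, 0.6, -5.0]
gripper_width: 0.0175
grasp_force: 55.0
yaw_x world 7.0 stand 14.4 nut in tool [108.6   1.2   2.9] F [ 4.8  0.6 -5. ] M [ 0.03 -0.75 -0.05] w 0.0175 j6 0.93
t: 42.45
ee_pos: [0.5326, -0.1614, 0.2239]
orientation: [0.0, 0.999, 0.035, 0.001]
contact_force: [4.2, 0.2, -4.6]
gripper_width: 0.0172
grasp_force: 55.0
yaw_x world 4.0 stand 11.4 nut in tool [108.7   1.2   2.7] F [ 4.2  0.2 -4.6] M [-0.09 -0.6  -0.1 ] w 0.0172 j6 0.99
```

```bash
python3 -m jog '[{"offset":[0.3,-5.8,0],"delta_rot":[0,0,3],"claw":5},{"offset":[0.3,-5.8,0],"delta_rot":[0,0,3],"claw":5},{"offset":[0,0,0],"delta_rot":[0,0,0],"claw":5}]'
python3 -c "from nut import *; chk()"
python3 -m jog '[{"offset":[0.3,-5.8,0],"delta_rot":[0,0,3],"claw":5},{"offset":[0.3,-5.8,0],"delta_rot":[0,0,3],"claw":5},{"offset":[0,0,0],"delta_rot":[0,0,0],"claw":5}]'
python3 -c "from nut import *; chk()"
```

```text
t: 42.75
ee_pos: [0.5325, -0.1498, 0.2238]
orientation: [-0.0, 1.0, -0.017, 0.001]
contact_force: [3.8, 1.0, -3.3]
gripper_width: 0.0172
grasp_force: 55.0
yaw_x world -2.0 stand 5.4 nut in tool [108.7   1.5   2.5] F [ 3.8  1.  -3.3] M [ 0.09 -0.58 -0.28] w 0.0172 j6 1.11
t: 43.05
ee_pos: [0.5337, -0.1382, 0.2238]
orientation: [-0.0, 0.998, -0.069, 0.001]
contact_force: [3.6, 0.5, -3.2]
gripper_width: 0.0176
grasp_force: 55.1
yaw_x world -8.0 stand -0.6 nut in tool [108.7   1.8   2.4] F [ 3.6  0.5 -3.2] M [-0.08 -0.59 -0.34] w 0.0176 j6 1.24
```

```bash
python3 -m jog '[{"offset":[0.3,-5.8,0],"delta_rot":[0,0,3],"claw":5},{"offset":[0.3,-5.8,0],"delta_rot":[0,0,3],"claw":5},{"offset":[0,0,0],"delta_rot":[0,0,0],"claw":5}]'
python3 -c "from nut import *; chk()"
python3 -m jog '[{"offset":[0.3,-5.8,0],"delta_rot":[0,0,3],"claw":5},{"offset":[0,0,0],"delta_rot":[0,0,0],"claw":5}]'
python3 - <<'E' 2>/dev/null
from nut import *
chk(); f=grab("wrist"); P=cloud(f); hsv=cv2.cvtColor(f["color"],cv2.COLOR_RGB2HSV)
d=np.hypot(P[...,0]-.6411,P[...,1]+.155); y=(d<.065)&(hsv[...,0]>18)&(hsv[...,0]<35)&(hsv[...,1]>110); print(y.sum()); p=np.median(P[y],0) if y.any() else 0; print(p)
save(f,'w9.png',[130,0,380,150],3)
E
```

```text
t: 43.35
ee_pos: [0.5359, -0.1268, 0.2235]
orientation: [-0.0, 0.993, -0.121, -0.0]
contact_force: [1.8, -0.5, -1.6]
gripper_width: 0.0175
grasp_force: 55.1
yaw_x world -13.9 stand -6.5 nut in tool [108.9   2.    2. ] F [ 1.8 -0.5 -1.6] M [-0.13 -0.24 -0.43] w 0.0175 j6 1.36
t: 43.55
ee_pos: [0.5374, -0.1214, 0.2234]
orientation: [-0.0, 0.989, -0.147, -0.0]
contact_force: [-0.1, -2.0, -1.8]
gripper_width: 0.0177
grasp_force: 55.1
yaw_x world -16.9 stand -9.5 nut in tool [108.9   1.9   1.8] F [-0.1 -2.  -1.8] M [-0.34 -0.08 -0.38] w 0.0177 j6 1.42
0
0
```

View pics/w9.png

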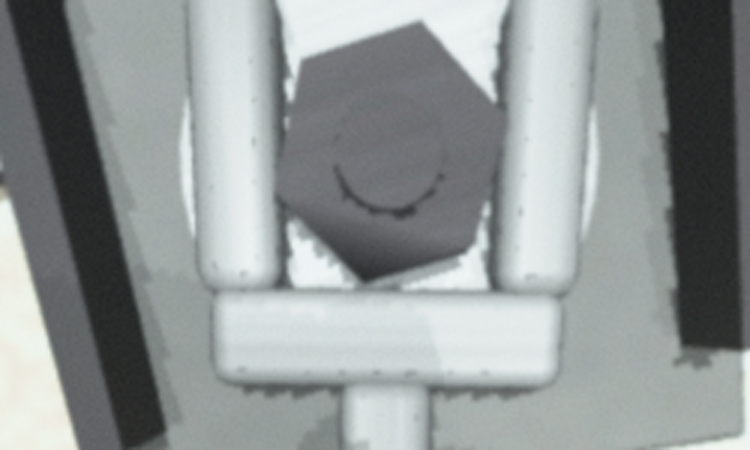

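```bash
cat > ptr.py <<'E'
from nut import *
def ptr():
    f=grab("scene"); P=cloud(f); hsv=cv2.cvtColor(f["color"],cv2.COLOR_RGB2HSV); d=np.hypot(P[...,0]-.6411,P[...,1]+.155)
    y=(d<.06)&(hsv[...,0]>18)&(hsv[...,0]<35)&(hsv[...,1]>100)&(P[...,2]<.045); p=np.median(P[y],0)-[.6411,-.155,0]
    print("pointer px",y.sum(),"world deg",np.degrees(np.arctan2(p[1],p[0])).round(1),"r",np.hypot(*p[:2]).round(4),"z",p[2].round(3)); return f
def darkfit(f):
    P=cloud(f); hsv=cv2.cvtColor(f["color"],cv2.COLOR_RGB2HSV); Z=P[...,2]
    m=(np.hypot(P[...,0]-.6413,P[...,1]+.1557)<.0235)&(Z>.045)&(Z<.052)&(hsv[...,2]<150)
    m=cv2.morphologyEx(m.astype(np.uint8),cv2.MORPH_OPEN,np.ones((3,3)))>0
    Q=(P[m][:,:2]*1000).astype(np.float32); w=[]
    for a in np.arange(0,60,.5):
        w.append((np.mean([np.percentile(Q@np.array([np.cos(np.radians(a+k)),np.sin(np.radians(a+k))]),99)-np.percentile(Q@np.array([np.cos(np.radians(a+k)),np.sin(np.radians(a+k))]),1) for k in(0,60,120)]),a))
    T=Twt(); yaw=np.degrees(np.arctan2(T[1,0],T[0,0])); fd=(min(w)[1]+30)%60
    print("dark nut n",len(Q),"w",round(min(w)[0],1),round(max(w)[0],1),"flat dir mod60",fd,"corner",max(w)[1],"tool yaw",yaw.round(1),"nut-spanner",round((fd-yaw+30)%60-30,1))
E
python3 - <<'E' 2>/dev/null
from ptr import *
f=ptr(); darkfit(grab("wrist")); u=proj(f,[[.6411,-.155,.04]])[0].astype(int); print(u); save(f,"s10.png",[u[0]-45,u[1]-40,u[0]+45,u[1]+30],7)
E
```

```text
pointer px 16 world deg -6.9 r 0.0446 z 0.03
dark nut n 3770 w 34.7 36.6 flat dir mod60 30.0 corner 27.5 tool yaw -16.9 nut-spanner -13.1
[176 215]
```

View pics/s10.png

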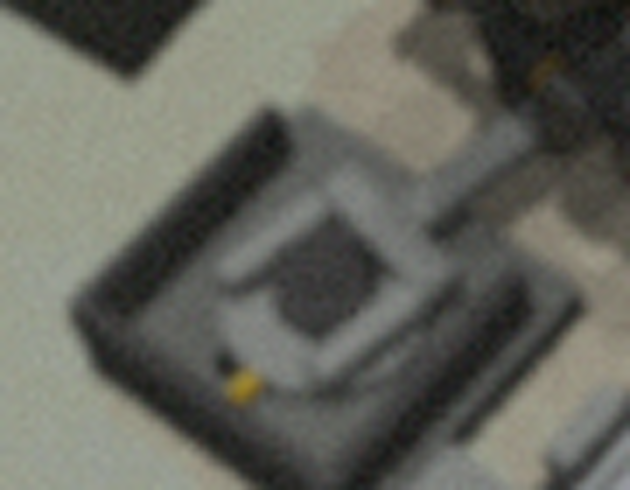

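```bash
cat >> ptr.py <<'E'
def tops(f):
    P=cloud(f); T=Twt(); L=(P-T[:3,3])@T[:3,:3]*1000; hsv=cv2.cvtColor(f["color"],cv2.COLOR_RGB2HSV)
    for x in(80,100,115):
        for sg in(-1,1):
            m=(abs(L[...,0]-x)<4)&(abs(L[...,1]-1.5-sg*27)<5); print("x",x,"side",sg,"z mm",(np.median(P[m][:,2])*1000).round(1),end="; ")
    print()
def torque(c=(.6411,-.155)):
    s=manip.state(); p=np.array(s["ee_pos"])-[*c,0]; F=s["contact_force"]; print("torque about nut on tool (+ = resists cw): %.2f"%(s["moment"][2]+p[0]*F[1]-p[1]*F[0]))
E
python3 - <<'E' 2>/dev/null
from ptr import *
f=grab("wrist"); tops(f); torque()
E
python3 -m jog '[{"offset":[0.3,-5.8,0],"delta_rot":[0,0,3],"claw":5},{"offset":[0.3,-5.8,0],"delta_rot":[0,0,3],"claw":5},{"offset":[0.5,-9.6,0],"delta_rot":[0,0,5],"claw":5},{"offset":[0.3,-5.8,0],"delta_rot":[0,0,3],"claw":5},{"offset":[0,0,0],"delta_rot":[0,0,0],"claw":5}]'
python3 - <<'E' 2>/dev/null
from ptr import *
chk(); torque(); f=grab("wrist"); tops(f); darkfit(f); ptr()
E
```

```text
x 80 side -1 z mm 46.8; x 80 side 1 z mm 47.0; x 100 side -1 z mm 46.5; x 100 side 1 z mm 46.6; x 115 side -1 z mm 46.3; x 115 side 1 z mm 46.3; 
torque about nut on tool (+ = resists cw): -0.16
t: 44.25
ee_pos: [0.5488, -0.0965, 0.2231]
orientation: [0.0, 0.964, -0.267, -0.001]
contact_force: [-1.2, -1.8, -2.8]
gripper_width: 0.0173
grasp_force: 55.0
yaw_x world -30.9 stand -23.5 nut in tool [109.2   2.7   1.4] F [-1.2 -1.8 -2.8] M [-0.34  0.18 -0.29] w 0.0173 j6 1.72
torque about nut on tool (+ = resists cw): -0.05
x 80 side -1 z mm 46.6; x 80 side 1 z mm 46.5; x 100 side -1 z mm 46.2; x 100 side 1 z mm 46.4; x 115 side -1 z mm 46.0; x 115 side 1 z mm 46.1; 
dark nut n 3873 w 34.6 36.3 flat dir mod60 27.5 corner 33.0 tool yaw -30.9 nut-spanner -1.6
pointer px 17 world deg -7.5 r 0.0448 z 0.03
```

```bash
python3 -m jog '[{"offset":[0.3,-5.8,0],"delta_rot":[0,0,3],"claw":5},{"offset":[0.3,-5.8,0],"delta_rot":[0,0,3],"claw":5}]'
python3 -c "from ptr import *; chk(); torque()"
python3 -m jog '[{"offset":[0.3,-5.8,0],"delta_rot":[0,0,3],"claw":5}]'
python3 -c "from ptr import *; chk(); torque()"
python3 -m jog '[{"offset":[0.2,-4.8,0],"delta_rot":[0,0,2.5],"claw":5}]'
python3 -c "from ptr import *; chk(); torque(); f=grab('wrist'); darkfit(f); ptr()"
python3 - <<'E' 2>/dev/null
from ptr import *
f=grab("scene"); hsv=cv2.cvtColor(f["color"],cv2.COLOR_RGB2HSV)
for r in(.038,.042,.046,.050):
    a=np.arange(-45,46,5); pts=np.c_[.6411+r*np.cos(np.radians(a)),-.155+r*np.sin(np.radians(a)),np.full(len(a),.034)]; u=proj(f,pts)
    print(r,[tuple(int(k) for k in hsv[int(round(v)),int(round(x))][[0,1,2]]) for x,v in u])
E
```

```text
t: 44.55
ee_pos: [0.5555, -0.0879, 0.2232]
orientation: [0.0, 0.948, -0.318, -0.0]
contact_force: [-1.4, -3.6, -1.8]
gripper_width: 0.0174
grasp_force: 55.0
yaw_x world -37.1 stand -29.7 nut in tool [108.8   1.9   1.7] F [-1.4 -3.6 -1.8] M [-0.54  0.07 -0.28] w 0.0174 j6 1.85
torque about nut on tool (+ = resists cw): 0.12
t: 44.65
ee_pos: [0.5593, -0.0835, 0.2232]
orientation: [0.001, 0.939, -0.343, -0.0]
contact_force: [-0.3, -4.8, -3.3]
gripper_width: 0.0181
grasp_force: 55.1
yaw_x world -40.1 stand -32.7 nut in tool [108.6   2.    1.7] F [-0.3 -4.8 -3.3] M [-0.73  0.13 -0.36] w 0.0181 j6 1.91
torque about nut on tool (+ = resists cw): 0.05
t: 44.75
ee_pos: [0.5625, -0.0802, 0.2232]
orientation: [0.001, 0.932, -0.363, -0.0]
contact_force: [-0.8, -6.6, -2.5]
gripper_width: 0.0175
grasp_force: 55.1
yaw_x world -42.6 stand -35.2 nut in tool [108.5   1.9   1.8] F [-0.8 -6.6 -2.5] M [-0.92  0.27 -0.34] w 0.0175 j6 1.96
torque about nut on tool (+ = resists cw): 0.24
dark nut n 3897 w 34.6 36.4 flat dir mod60 30.0 corner 31.0 tool yaw -42.7 nut-spanner 12.7
pointer px 18 world deg -6.4 
[... 416 characters left out ...]
171, 142), (24, 143, 128), (19, 29, 71), (39, 27, 67), (48, 20, 65), (23, 32, 72), (30, 13, 78), (78, 17, 76), (40, 18, 83), (48, 15, 86), (75, 16, 96)]
0.046 [(54, 14, 94), (60, 3, 92), (30, 6, 91), (30, 6, 84), (36, 17, 74), (85, 27, 56), (24, 54, 66), (25, 133, 115), (24, 167, 148), (24, 166, 115), (23, 57, 76), (36, 14, 91), (60, 3, 78), (41, 26, 78), (36, 15, 83), (72, 15, 86), (20, 9, 86), (53, 25, 82), (105, 6, 83)]
0.05 [(45, 21, 96), (50, 16, 93), (39, 18, 98), (54, 14, 92), (0, 11, 94), (60, 22, 80), (30, 13, 81), (24, 97, 108), (22, 151, 118), (20, 111, 92), (30, 41, 88), (45, 11, 94), (65, 16, 94), (50, 24, 96), (30, 14, 94), (10, 8, 96), (53, 11, 96), (64, 19, 95), (38, 22, 93)]
```

```bash
python3 -m jog '[{"offset":[0.2,-4.8,0],"delta_rot":[0,0,2.5],"claw":5},{"offset":[0.2,-4.8,0],"delta_rot":[0,0,2.5],"claw":5},{"offset":[0,0,0],"delta_rot":[0,0,0],"claw":5}]'
python3 -c "from ptr import *; chk(); torque(); f=grab('wrist'); darkfit(f); ptr()"
python3 -m jog '[{"offset":[0.3,5.8,0],"delta_rot":[0,0,-3],"claw":5},{"offset":[0.3,5.8,0],"delta_rot":[0,0,-3],"claw":5},{"offset":[0.3,5.8,0],"delta_rot":[0,0,-3],"claw":5},{"offset":[0.3,5.8,0],"delta_rot":[0,0,-3],"claw":5},{"offset":[0,0,0],"delta_rot":[0,0,0],"claw":5}]'
python3 -c "from ptr import *; chk(); torque(); f=grab('wrist'); darkfit(f); pitch(f)"
```

```text
t: 45.2
ee_pos: [0.5695, -0.0736, 0.2232]
orientation: [0.001, 0.915, -0.403, -0.0]
contact_force: [-0.5, -5.6, -2.2]
gripper_width: 0.0169
grasp_force: 55.1
yaw_x world -47.5 stand -40.1 nut in tool [108.4   2.2   1.7] F [-0.5 -5.6 -2.2] M [-0.86  0.16 -0.48] w 0.0169 j6 2.06
torque about nut on tool (+ = resists cw): -0.04
dark nut n 3856 w 34.6 36.4 flat dir mod60 29.0 corner 31.5 tool yaw -47.5 nut-spanner 16.5
pointer px 19 world deg -7.4 r 0.0452 z 0.03
t: 45.8
ee_pos: [0.554, -0.091, 0.223]
orientation: [-0.0, 0.952, -0.305, -0.001]
contact_force: [-0.8, -0.4, -2.1]
gripper_width: 0.017
grasp_force: 55.0
yaw_x world -35.5 stand -28.1 nut in tool [108.1   1.6   1.4] F [-0.8 -0.4 -2.1] M [-0.19  0.19 -0.12] w 0.017 j6 1.81
torque about nut on tool (+ = resists cw): -0.03
dark nut n 3842 w 34.6 36.5 flat dir mod60 27.0 corner 30.0 tool yaw -35.6 nut-spanner 2.6
spanner pitch deg (jaw down +) 0.8, top z at x0 175.0, n 1074
```

```bash
python3 -m jog '[{"offset":[0,0,-6],"delta_rot":[0,0,0],"claw":5},{"offset":[0,0,-10],"delta_rot":[0,0,0],"claw":5},{"offset":[0,0,-22],"delta_rot":[0,0,0],"claw":5},{"offset":[0,0,0],"delta_rot":[0,0,0],"claw":5},{"offset":[0,0,0],"delta_rot":[0,0,0],"claw":5}]'
python3 -c "from ptr import *; align(); ptr(); torque()" 2>/dev/null
```

```text
t: 46.35
ee_pos: [0.5552, -0.0902, 0.2622]
orientation: [-0.0, 0.952, -0.305, 0.001]
contact_force: [-0.8, 0.5, -4.3]
gripper_width: 0.0174
grasp_force: 55.0
yaw_x world -35.5 stand -28.1 nut in tool [107.4   2.8  40.9] F [-0.8  0.5 -4.3] M [0.09 0.1  0.03] w 0.0174 j6 1.81
spanner pitch deg (jaw down +) 1.1, top z at x0 173.8, n 1069
{'n': 2769, 'ctr': array([ 641.6, -155.8]), 'flat_dir': np.float64(28.6), 'half': np.float64(17.8), 'fun': np.float64(0.048), 'pointer_world': np.float64(-7.2), 'npt': 153}
jaw in tool [111.9   0.5] nut in tool [108.9   3.1] shift [-3.   2.6] rotz to align -4.1
pointer px 17 world deg -7.3 r 0.044 z 0.03
torque about nut on tool (+ = resists cw): 0.08
```

```bash
python3 -m jog '[{"offset":[0,0,-35],"delta_rot":[0,0,0],"claw":5},{"offset":[0,0,-35],"delta_rot":[0,0,-6.6],"claw":5},{"offset":[0,0,0],"delta_rot":[0,0,-6.6],"claw":5},{"offset":[0,0,0],"delta_rot":[0,0,-6.6],"claw":5},{"offset":[0,0,0],"delta_rot":[0,0,-6.5],"claw":5}]'
python3 -m jog '[{"offset":[0,0,0],"delta_rot":[0,0,0],"claw":5},{"offset":[0,0,0],"delta_rot":[0,0,0],"claw":5}]'
python3 -c "from h import *; print(todo([.4207,-.3343,.24],-99.2,grasp=0))"
```

```text
t: 46.95
ee_pos: [0.5544, -0.0903, 0.3304]
orientation: [-0.0, 0.997, -0.078, -0.001]
contact_force: [0.1, 0.1, -3.3]
gripper_width: 0.0173
grasp_force: 55.0
t: 47.15
ee_pos: [0.5545, -0.0903, 0.3305]
orientation: [-0.0, 0.997, -0.082, -0.001]
contact_force: [0.0, 0.8, -2.7]
gripper_width: 0.0176
grasp_force: 55.0
{'d_tool': array([-92. , 262.6,  90.5]), 'tilt': np.float64(0.09), 'yaw_y': np.float64(-99.4), 'rotz': np.float64(-0.2)}
```

```bash
python3 -m jog '[{"offset":[-15,44,0],"delta_rot":[0,0,0],"claw":5},{"offset":[-15,44,0],"delta_rot":[0,0,0],"claw":5},{"offset":[-15,44,0],"delta_rot":[0,0,0],"claw":5},{"offset":[-15,44,0],"delta_rot":[0,0,0],"claw":5},{"offset":[-15,44,0],"delta_rot":[0,0,0],"claw":5}]'
python3 -m jog '[{"offset":[-17,42,0],"delta_rot":[0,0,0],"claw":5},{"offset":[0,0,30],"delta_rot":[0,0,0],"claw":5},{"offset":[0,0,30],"delta_rot":[0,0,0],"claw":5},{"offset":[0,0,30],"delta_rot":[0,0,0],"claw":5},{"offset":[0,0,0],"delta_rot":[0,0,0],"claw":5}]'
python3 -m jog '[{"offset":[0,0,0],"delta_rot":[0,0,0],"claw":5}]'
python3 -c "from nut import *; print(todo([.4207,-.3343,.1955],-99.2,grasp=0)); f=grab('wrist'); pitch(f); P=cloud(f); m=(P[...,2]>-.01)&(P[...,2]<.012)&(f['color'].max(-1)<60)&(P[...,0]<.7)&(P[...,0]>.3)&(P[...,1]<-.22)&(P[...,1]>-.48); print(cv2.minAreaRect((P[m][:,:2]*1000).astype(np.float32)))"
```

```text
t: 47.65
ee_pos: [0.4442, -0.2969, 0.3311]
orientation: [-0.0, 0.997, -0.082, -0.0]
contact_force: [1.1, -0.1, -4.0]
gripper_width: 0.0174
grasp_force: 55.0
t: 48.15
ee_pos: [0.4201, -0.3325, 0.2366]
orientation: [-0.004, 0.997, -0.082, -0.004]
contact_force: [-0.5, 1.3, -3.8]
gripper_width: 0.0176
grasp_force: 55.0
t: 48.25
ee_pos: [0.4219, -0.3342, 0.2414]
orientation: [-0.0, 0.997, -0.081, -0.0]
contact_force: [0.2, 0.5, -2.6]
gripper_width: 0.0172
grasp_force: 55.0
{'d_tool': array([-1.1,  0.3, 45.9]), 'tilt': np.float64(0.06), 'yaw_y': np.float64(-99.3), 'rotz': np.float64(-0.1)}
spanner pitch deg (jaw down +) 1.1, top z at x0 176.4, n 1093
((455.57720947265625, -332.4609375), (263.532470703125, 238.2218475341797), 81.30891418457031)
```

```bash
python3 -m jog '[{"offset":[-1,0,22],"delta_rot":[0,0,0],"claw":5},{"offset":[0,0,14],"delta_rot":[0,0,0],"claw":5},{"offset":[0,0,6],"delta_rot":[0,0,0],"claw":5},{"offset":[0,0,2.5],"delta_rot":[0,0,0],"claw":5},{"offset":[0,0,0],"delta_rot":[0,0,0],"claw":5}]'
python3 -m jog '[{"offset":[0,0,0],"delta_rot":[0,0,0],"claw":50},{"offset":[0,0,0],"delta_rot":[0,0,0],"claw":50},{"offset":[0,0,0],"delta_rot":[0,0,0],"claw":50},{"offset":[0,0,0],"delta_rot":[0,0,0],"claw":50},{"offset":[0,0,0],"delta_rot":[0,0,0],"claw":50}]'
python3 -m jog '[{"offset":[0,0,-20],"delta_rot":[0,0,0],"claw":50},{"offset":[0,0,-50],"delta_rot":[0,0,0],"claw":80},{"offset":[0,0,-50],"delta_rot":[0,0,0],"claw":80},{"offset":[0,0,-50],"delta_rot":[0,0,0],"claw":80},{"offset":[0,0,-20],"delta_rot":[0,0,0],"claw":80}]'
python3 - <<'E' 2>/dev/null
from ptr import *
f=grab("scene"); a=grab("top")
for g in(f,a):
  for l in("mat","spanner","spanner_grip","rail1","wedge"): print(l,[(np.round(d["location"],4).tolist(),round(d["confidence"],2)) for d in models.landmark_of(g,l)[:4]])
P=cloud(a).reshape(-1,3); m=(np.hypot(P[:,0]-.672,P[:,1]-.077)<.03); print("rest",np.nanmedian(P[m][:,2]))
for c in((.428,.364),(.445,.245)):
    m=(np.hypot(P[:,0]-c[0],P[:,1]-c[1])<.1)&(P[:,2]>.012)&(P[:,2]<.05); print("rail",m.sum(),cv2.minAreaRect((P[m][:,:2]*1000).astype(np.float32)))
ptr(); print(todo([.445,.245,.2],0))
E
```

```text
t: 48.8
ee_pos: [0.4211, -0.3343, 0.1973]
orientation: [0.0, 0.997, -0.081, 0.0]
contact_force: [0.1, 0.5, -3.6]
gripper_width: 0.0175
grasp_force: 55.0
t: 49.3
ee_pos: [0.4209, -0.3342, 0.1971]
orientation: [0.0, 0.997, -0.081, 0.0]
contact_force: [0.2, 0.1, 0.4]
gripper_width: 0.0499
grasp_force: 0.0
t: 49.8
ee_pos: [0.4215, -0.3348, 0.3929]
orientation: [0.003, 0.997, -0.081, 0.003]
contact_force: [0.6, -1.0, 0.7]
gripper_width: 0.079
grasp_force: 0.0
mat [([0.4585, -0.3466, -0.0051], 0.64)]
spanner [([0.5275, -0.3469, 0.0067], 0.93)]
spanner_grip []
rail1 [([0.464, 0.2189, -0.0007], 0.7)]
wedge [([0.2292, 0.2636, -0.0052], 0.88), ([0.1945, -0.3016, -0.0023], 0.74)]
mat [([0.4589, -0.3463, 0.0003], 0.8)]
spanner [([0.5312, -0.3534, 0.0056], 0.72)]
spanner_grip [([0.4296, -0.3389, 0.012], 0.61)]
rail1 [([0.4624, 0.2197, -0.0012], 0.96), ([0.4282, 0.3638, 0.0001], 0.87), ([0.6688, 0.0795, 0.0513], 0.32)]
wedge [([0.6347, 0.0789, -0.0039], 0.89), ([0.2288, 0.2597, -0.0015], 0.77)]
rest 0.051722405719046405
rail 735 ((429.70159912109375, 362.7485046386719), (150.93417358398438, 33.16756820678711), 12.733879089355469)
rail 757 ((463.22137451171875, 218.38204956054688), (34.05352020263672, 151.52474975585938), 80.34317016601562)
pointer px 17 world deg -7.0 r 0.0447 z 0.03
{'d_tool': array([ -69. , -575.3,   15.7]), 'tilt': np.float64(0.06), 'yaw_y': np.float64(-99.2), 'rotz': np.float64(80.8)}
```

```bash
python3 -m jog '[{"offset":[-4,-46,0],"delta_rot":[0,0,0],"claw":80},{"offset":[-4,-46,0],"delta_rot":[0,0,0],"claw":80},{"offset":[-4,-46,0],"delta_rot":[0,0,0],"claw":80},{"offset":[-4,-46,0],"delta_rot":[0,0,0],"claw":80},{"offset":[-4,-46,0],"delta_rot":[0,0,0],"claw":80}]'
python3 -m jog '[{"offset":[-4,-46,0],"delta_rot":[0,0,0],"claw":80},{"offset":[-4,-46,0],"delta_rot":[0,0,0],"claw":80},{"offset":[-4,-46,0],"delta_rot":[0,0,0],"claw":80},{"offset":[-4,-46,0],"delta_rot":[0,0,0],"claw":80},{"offset":[-4,-46,0],"delta_rot":[0,0,0],"claw":80}]'
python3 -m jog '[{"offset":[-10,-10,0],"delta_rot":[0,0,0],"claw":80},{"offset":[0,0,0],"delta_rot":[0,0,0],"claw":80},{"offset":[0,0,0],"delta_rot":[0,0,0],"claw":80}]'
python3 - <<'E'
from h import *
f=grab("wrist"); P=cloud(f); hsv=cv2.cvtColor(f["color"],cv2.COLOR_RGB2HSV)
m=(P[...,2]>.02)&(P[...,2]<.035)&(np.hypot(P[...,0]-.463,P[...,1]-.218)<.1); r=cv2.minAreaRect((P[m][:,:2]*1000).astype(np.float32)); print(m.sum(),r)
(cx,cy),(w,h),a=r; yaw=a if w<h else a+90
print(todo([cx/1000,cy/1000,.024],yaw)); print(manip.state()["joint_positions"])
E
```

```text
t: 50.95
ee_pos: [0.4378, -0.1022, 0.3869]
orientation: [0.0, 0.997, -0.081, 0.0]
contact_force: [1.1, -0.2, -0.0]
gripper_width: 0.0799
grasp_force: 0.0
t: 51.45
ee_pos: [0.455, 0.1283, 0.387]
orientation: [-0.0, 0.997, -0.081, 0.0]
contact_force: [0.3, -0.5, 0.2]
gripper_width: 0.0801
grasp_force: 0.0
t: 51.75
ee_pos: [0.447, 0.1371, 0.3868]
orientation: [0.0, 0.997, -0.081, 0.0]
contact_force: [0.3, -0.4, -0.8]
gripper_width: 0.0799
grasp_force: 0.0
2930 ((463.7751770019531, 217.92623901367188), (32.36149597167969, 150.71641540527344), 80.895751953125)
{'d_tool': array([  3.2, -83.1, 191.8]), 'tilt': np.float64(0.04), 'yaw_y': np.float64(-99.3), 'rotz': np.float64(-0.2)}
[ 3.75297731e-02 -1.12696292e-01  1.90869713e+00 -6.11232768e-04
  1.34544376e+00  1.77107850e+00]
```

```bash
python3 -m jog '[{"offset":[1.5,-42,20],"delta_rot":[0,0,0],"claw":70},{"offset":[1.5,-41,30],"delta_rot":[0,0,0],"claw":70},{"offset":[0,0,45],"delta_rot":[0,0,0],"claw":70},{"offset":[0,0,45],"delta_rot":[0,0,0],"claw":70},{"offset":[0,0,20],"delta_rot":[0,0,0],"claw":70}]'
python3 -m jog '[{"offset":[0,0,0],"delta_rot":[0,0,0],"claw":70},{"offset":[0,0,0],"delta_rot":[0,0,0],"claw":70},{"offset":[0,0,0],"delta_rot":[0,0,0],"claw":70}]'
python3 -c "from h import *; print(todo([.4638,.2179,.024],80.9))"
```

```text
t: 52.3
ee_pos: [0.4618, 0.2168, 0.2231]
orientation: [0.001, 0.997, -0.082, -0.003]
contact_force: [-0.2, -0.2, -0.3]
gripper_width: 0.0697
grasp_force: 0.0
t: 52.6
ee_pos: [0.4645, 0.2181, 0.2294]
orientation: [-0.001, 0.997, -0.081, 0.002]
contact_force: [0.7, 0.2, 0.5]
gripper_width: 0.0702
grasp_force: 0.0
{'d_tool': array([-1.4,  0.6, 34.4]), 'tilt': np.float64(0.23), 'yaw_y': np.float64(-99.3), 'rotz': np.float64(-0.2)}
```

```bash
python3 -m jog '[{"offset":[-1,0.5,20],"delta_rot":[0,0,0],"claw":70},{"offset":[0,0,13.5],"delta_rot":[0,0,0],"claw":70},{"offset":[0,0,0],"delta_rot":[0,0,0],"claw":15},{"offset":[0,0,0],"delta_rot":[0,0,0],"claw":15},{"offset":[0,0,0],"delta_rot":[0,0,0],"claw":15}]' 35
python3 -m jog '[{"offset":[0,0,0],"delta_rot":[0,0,0],"claw":15},{"offset":[0,0,0],"delta_rot":[0,0,0],"claw":15},{"offset":[0,0,0],"delta_rot":[0,0,0],"claw":15},{"offset":[0,0,0],"delta_rot":[0,0,0],"claw":15},{"offset":[0,0,0],"delta_rot":[0,0,0],"claw":15}]'
python3 -c "from h import *; print(todo([.4638,.2179,.024],80.9))"
python3 -m jog '[{"offset":[0,0,-20],"delta_rot":[0,0,0],"claw":15},{"offset":[0,0,-45],"delta_rot":[0,0,0],"claw":15},{"offset":[0,0,-45],"delta_rot":[0,0,0],"claw":15},{"offset":[0,0,0],"delta_rot":[0,0,-1.8],"claw":15},{"offset":[0,0,0],"delta_rot":[0,0,0],"claw":15}]'
python3 -c "from h import *; print(todo([.6671,.0426,.134],82.6))"
```

```text
t: 53.1
ee_pos: [0.4626, 0.2184, 0.1948]
orientation: [-0.0, 0.997, -0.081, 0.001]
contact_force: [1.0, 0.1, 0.0]
gripper_width: 0.0482
grasp_force: 0.0
t: 53.6
ee_pos: [0.4624, 0.2184, 0.1945]
orientation: [-0.0, 0.997, -0.081, 0.001]
contact_force: [-1.3, 0.6, 5.1]
gripper_width: 0.0314
grasp_force: 35.0
{'d_tool': array([ 1.2,  0.4, -0.5]), 'tilt': np.float64(0.07), 'yaw_y': np.float64(-99.2), 'rotz': np.float64(-0.1)}
t: 54.1
ee_pos: [0.4622, 0.2183, 0.3047]
orientation: [-0.0, 0.998, -0.065, 0.001]
contact_force: [-0.2, 0.0, -1.4]
gripper_width: 0.0314
grasp_force: 35.0
{'d_tool': array([225.6, 147.8,   0. ]), 'tilt': np.float64(0.1), 'yaw_y': np.float64(-97.4), 'rotz': np.float64(-0.0)}
```

```bash
python3 -m jog '[{"offset":[37.6,24.6,0],"delta_rot":[0,0,0],"claw":15},{"offset":[37.6,24.6,0],"delta_rot":[0,0,0],"claw":15},{"offset":[37.6,24.6,0],"delta_rot":[0,0,0],"claw":15},{"offset":[37.6,24.6,0],"delta_rot":[0,0,0],"claw":15},{"offset":[37.6,24.6,0],"delta_rot":[0,0,0],"claw":15}]'
python3 -m jog '[{"offset":[37.6,24.6,0],"delta_rot":[0,0,0],"claw":15},{"offset":[0,0,25],"delta_rot":[0,0,0],"claw":15},{"offset":[0,0,15],"delta_rot":[0,0,0],"claw":15},{"offset":[0,0,0],"delta_rot":[0,0,0],"claw":15},{"offset":[0,0,0],"delta_rot":[0,0,0],"claw":15}]'
python3 -c "from h import *; print(todo([.6671,.0426,.077],82.6))"
```

```text
t: 54.6
ee_pos: [0.6329, 0.0706, 0.3011]
orientation: [-0.0, 0.998, -0.065, -0.002]
contact_force: [1.2, 0.8, -0.7]
gripper_width: 0.0316
grasp_force: 35.0
t: 55.1
ee_pos: [0.6656, 0.0436, 0.2624]
orientation: [-0.0, 0.998, -0.065, -0.002]
contact_force: [0.9, 0.9, -0.9]
gripper_width: 0.0317
grasp_force: 35.0
{'d_tool': array([ 2.2,  0.8, 14.4]), 'tilt': np.float64(0.19), 'yaw_y': np.float64(-97.4), 'rotz': np.float64(0.0)}
```

```bash
python3 -m jog '[{"offset":[1,0.5,9],"delta_rot":[0,0,0],"claw":15},{"offset":[0,0,4],"delta_rot":[0,0,0],"claw":15},{"offset":[0,0,1.5],"delta_rot":[0,0,0],"claw":15},{"offset":[0,0,0],"delta_rot":[0,0,0],"claw":15}]'
python3 -c "from h import *; print(todo([.6671,.0426,.077],82.6),manip.state()['contact_force'])"
python3 -m jog '[{"offset":[0,0,0],"delta_rot":[0,0,0],"claw":48},{"offset":[0,0,0],"delta_rot":[0,0,0],"claw":48},{"offset":[0,0,0],"delta_rot":[0,0,0],"claw":48},{"offset":[0,0,0],"delta_rot":[0,0,0],"claw":48}]'
python3 -m jog '[{"offset":[0,0,-20],"delta_rot":[0,0,0],"claw":48},{"offset":[0,0,-40],"delta_rot":[0,0,0],"claw":70},{"offset":[-30,-20,-40],"delta_rot":[0,0,0],"claw":70},{"offset":[-30,-30,-20],"delta_rot":[0,0,0],"claw":70},{"offset":[-30,-30,0],"delta_rot":[0,0,0],"claw":70}]'
python3 - <<'E'
from h import *
a=grab("top"); P=cloud(a).reshape(-1,3)
m=(np.hypot(P[:,0]-.4297,P[:,1]-.3627)<.12)&(P[:,2]>.012)&(P[:,2]<.05); print("railA",m.sum(),cv2.minAreaRect((P[m][:,:2]*1000).astype(np.float32)))
m=(np.hypot(P[:,0]-.667,P[:,1]-.043)<.085)&(P[:,2]>.07)&(P[:,2]<.1); print("railB",m.sum(),cv2.minAreaRect((P[m][:,:2]*1000).astype(np.float32)) if m.sum()>5 else 0,np.median(P[m][:,2]))
m=(np.hypot(P[:,0]-.672,P[:,1]-.12)<.03); print("rest",np.nanmedian(P[m][:,2]))
print(todo([.4297,.3627,.2],-77.3))
E
```

```text
t: 55.5
ee_pos: [0.6674, 0.0422, 0.2493]
orientation: [-0.0, 0.998, -0.065, -0.0]
contact_force: [-0.3, -0.7, -1.6]
gripper_width: 0.0314
grasp_force: 35.0
{'d_tool': array([-0.4, -0.3,  1.3]), 'tilt': np.float64(0.01), 'yaw_y': np.float64(-97.4), 'rotz': np.float64(-0.0)} [-0.28101679 -0.6882191  -1.60416856]
t: 55.9
ee_pos: [0.6677, 0.042, 0.2497]
orientation: [0.0, 0.998, -0.065, 0.0]
contact_force: [-0.2, 0.4, 0.2]
gripper_width: 0.0481
grasp_force: 0.0
t: 56.4
ee_pos: [0.5909, 0.1319, 0.3713]
orientation: [-0.0, 0.998, -0.066, 0.004]
contact_force: [-0.2, -0.4, 0.2]
gripper_width: 0.07
grasp_force: 0.0
railA 732 ((429.276123046875, 362.4794921875), (150.0638885498047, 33.88631820678711), 12.771551132202148)
railB 608 ((664.088623046875, 11.378093719482422), (89.00102233886719, 149.0974578857422), 82.97407531738281) 0.07981222499053497
rest 0.0514530819199166
{'d_tool': array([-184.9, -203.5,   -1.4]), 'tilt': np.float64(0.22), 'yaw_y': np.float64(-97.2), 'rotz': np.float64(-19.9)}
```

```bash
python3 -m jog '[{"offset":[-31,-34,0],"delta_rot":[0,0,0],"claw":70},{"offset":[-31,-34,0],"delta_rot":[0,0,0],"claw":70},{"offset":[-31,-34,0],"delta_rot":[0,0,0],"claw":70},{"offset":[-31,-34,0],"delta_rot":[0,0,0],"claw":70},{"offset":[-31,-34,0],"delta_rot":[0,0,0],"claw":70}]'
python3 -m jog '[{"offset":[-30,-33,40],"delta_rot":[0,0,-6.7],"claw":70},{"offset":[0,0,40],"delta_rot":[0,0,-6.7],"claw":70},{"offset":[0,0,30],"delta_rot":[0,0,-6.6],"claw":70},{"offset":[0,0,0],"delta_rot":[0,0,0],"claw":70},{"offset":[0,0,0],"delta_rot":[0,0,0],"claw":70}]'
python3 -c "from h import *; print(todo([.4295,.3625,.024],-77.2))"
```

```text
t: 56.95
ee_pos: [0.4578, 0.3212, 0.3665]
orientation: [-0.0, 0.998, -0.065, 0.0]
contact_force: [-0.4, 0.1, 1.0]
gripper_width: 0.0703
grasp_force: 0.0
t: 57.45
ee_pos: [0.438, 0.3505, 0.2635]
orientation: [0.0, 0.994, 0.108, -0.0]
contact_force: [0.5, -0.1, -0.3]
gripper_width: 0.07
grasp_force: 0.0
{'d_tool': array([ -5.6, -13.5,  68.5]), 'tilt': np.float64(0.02), 'yaw_y': np.float64(-77.6), 'rotz': np.float64(-0.4)}
```

```bash
python3 -m jog '[{"offset":[-5.6,-13.5,5],"delta_rot":[0,0,-0.4],"claw":70},{"offset":[0,0,25],"delta_rot":[0,0,0],"claw":70},{"offset":[0,0,25],"delta_rot":[0,0,0],"claw":70},{"offset":[0,0,0],"delta_rot":[0,0,0],"claw":70},{"offset":[0,0,0],"delta_rot":[0,0,0],"claw":70}]'
python3 -c "from h import *; print(todo([.4295,.3625,.024],-77.2))"
python3 -m jog '[{"offset":[0,0,13],"delta_rot":[0,0,0],"claw":70},{"offset":[0,0,0],"delta_rot":[0,0,0],"claw":15},{"offset":[0,0,0],"delta_rot":[0,0,0],"claw":15},{"offset":[0,0,0],"delta_rot":[0,0,0],"claw":15},{"offset":[0,0,0],"delta_rot":[0,0,0],"claw":15}]' 35
python3 -m jog '[{"offset":[0,0,0],"delta_rot":[0,0,0],"claw":15},{"offset":[0,0,0],"delta_rot":[0,0,0],"claw":15},{"offset":[0,0,0],"delta_rot":[0,0,0],"claw":15},{"offset":[0,0,0],"delta_rot":[0,0,0],"claw":15}]'
python3 -c "from h import *; print(todo([.4295,.3625,.024],-77.2))"
```

```text
t: 57.95
ee_pos: [0.4297, 0.3631, 0.2095]
orientation: [-0.0, 0.994, 0.113, 0.001]
contact_force: [1.0, -0.1, 0.5]
gripper_width: 0.0698
grasp_force: 0.0
{'d_tool': array([-0.6,  0.7, 14.5]), 'tilt': np.float64(0.1), 'yaw_y': np.float64(-77.1), 'rotz': np.float64(0.1)}
t: 58.45
ee_pos: [0.4295, 0.3626, 0.1955]
orientation: [-0.0, 0.994, 0.113, 0.0]
contact_force: [-1.5, -0.2, 0.3]
gripper_width: 0.0397
grasp_force: 0.0
t: 58.85
ee_pos: [0.4295, 0.3627, 0.1954]
orientation: [-0.0, 0.994, 0.113, 0.0]
contact_force: [0.4, 0.4, 2.2]
gripper_width: 0.0315
grasp_force: 35.0
{'d_tool': array([-0.1,  0.2,  0.4]), 'tilt': np.float64(0.04), 'yaw_y': np.float64(-77.0), 'rotz': np.float64(0.2)}
```

```bash
python3 -m jog '[{"offset":[0,0,-20],"delta_rot":[0,0,0],"claw":15},{"offset":[0,0,-45],"delta_rot":[0,0,0],"claw":15},{"offset":[0,0,-45],"delta_rot":[0,0,6.8],"claw":15},{"offset":[0,0,-10],"delta_rot":[0,0,6.8],"claw":15},{"offset":[0,0,0],"delta_rot":[0,0,6.8],"claw":15}]'
python3 -m jog '[{"offset":[0,0,0],"delta_rot":[0,0,0],"claw":15},{"offset":[0,0,0],"delta_rot":[0,0,0],"claw":15}]'
python3 -c "from h import *; print(todo([.6765,.115,.0776],82.6))"
```

```text
t: 59.35
ee_pos: [0.4301, 0.3628, 0.318]
orientation: [-0.001, 0.998, -0.067, 0.002]
contact_force: [0.1, 0.2, -1.4]
gripper_width: 0.0318
grasp_force: 35.0
t: 59.55
ee_pos: [0.429, 0.3623, 0.3142]
orientation: [0.001, 0.998, -0.064, -0.001]
contact_force: [0.6, 0.5, -0.8]
gripper_width: 0.0319
grasp_force: 35.0
{'d_tool': array([277.2, 213.6,  65.5]), 'tilt': np.float64(0.1), 'yaw_y': np.float64(-97.3), 'rotz': np.float64(0.1)}
```

```bash
python3 -m jog '[{"offset":[35,27,0],"delta_rot":[0,0,0],"claw":15},{"offset":[35,27,0],"delta_rot":[0,0,0],"claw":15},{"offset":[35,27,0],"delta_rot":[0,0,0],"claw":15},{"offset":[35,27,0],"delta_rot":[0,0,0],"claw":15},{"offset":[35,27,0],"delta_rot":[0,0,0],"claw":15}]'
python3 -m jog '[{"offset":[35,27,0],"delta_rot":[0,0,0],"claw":15},{"offset":[35,27,0],"delta_rot":[0,0,0],"claw":15},{"offset":[32,24,0],"delta_rot":[0,0,0],"claw":15},{"offset":[0,0,0],"delta_rot":[0,0,0],"claw":15},{"offset":[0,0,0],"delta_rot":[0,0,0],"claw":15}]'
python3 -c "from h import *; print(todo([.6765,.115,.0776],82.6))"
```

```text
t: 60.05
ee_pos: [0.5861, 0.2045, 0.314]
orientation: [0.0, 0.998, -0.064, -0.001]
contact_force: [-0.2, 0.3, -0.4]
gripper_width: 0.0315
grasp_force: 35.0
t: 60.55
ee_pos: [0.6764, 0.1147, 0.3136]
orientation: [-0.0, 0.998, -0.065, -0.001]
contact_force: [-0.0, -0.6, -0.6]
gripper_width: 0.0321
grasp_force: 35.0
{'d_tool': array([ 0.6, -0.3, 65. ]), 'tilt': np.float64(0.14), 'yaw_y': np.float64(-97.4), 'rotz': np.float64(-0.0)}
```

```bash
python3 -m jog '[{"offset":[0,0,30],"delta_rot":[0,0,0],"claw":15},{"offset":[0,0,22],"delta_rot":[0,0,0],"claw":15},{"offset":[0,0,7],"delta_rot":[0,0,0],"claw":15},{"offset":[0,0,4],"delta_rot":[0,0,0],"claw":15},{"offset":[0,0,0],"delta_rot":[0,0,0],"claw":15}]'
python3 -m jog '[{"offset":[0,0,1],"delta_rot":[0,0,0],"claw":15},{"offset":[0,0,0],"delta_rot":[0,0,0],"claw":15}]'
python3 -c "from h import *; print(todo([.6765,.115,.0776],82.6))"
python3 -m jog '[{"offset":[0,0,0],"delta_rot":[0,0,0],"claw":48},{"offset":[0,0,0],"delta_rot":[0,0,0],"claw":48},{"offset":[0,0,0],"delta_rot":[0,0,0],"claw":48},{"offset":[0,0,0],"delta_rot":[0,0,0],"claw":48}]'
python3 -m jog '[{"offset":[0,0,-20],"delta_rot":[0,0,0],"claw":48},{"offset":[0,0,-40],"delta_rot":[0,0,0],"claw":60},{"offset":[-30,0,-40],"delta_rot":[0,0,0],"claw":60},{"offset":[-45,0,-20],"delta_rot":[0,0,0],"claw":60},{"offset":[-45,0,0],"delta_rot":[0,0,0],"claw":60}]'
python3 -m jog '[{"offset":[-45,0,0],"delta_rot":[0,0,0],"claw":60},{"offset":[-45,0,0],"delta_rot":[0,0,0],"claw":60},{"offset":[-45,0,0],"delta_rot":[0,0,0],"claw":60},{"offset":[0,0,0],"delta_rot":[0,0,0],"claw":60},{"offset":[0,0,0],"delta_rot":[0,0,0],"claw":60}]'
python3 - <<'E' 2>/dev/null
from ptr import *
f=ptr(); save(f,"s_end.png",[40,60,340,340],2.1)
a=grab("top"); c0=np.array([.6716,.0773]); ex=np.array([.9917,-.1288]); ey=np.array([.1288,.9917])
for n,g in(("top",a),("scene",f)):
    P=cloud(g).reshape(-1,3); hsv=cv2.cvtColor(g["color"],cv2.COLOR_RGB2HSV).reshape(-1,3)
    S=np.c_[(P[:,:2]-c0)@ex,(P[:,:2]-c0)@ey,P[:,2]]
    for s in(-1,1):
        m=(S[:,1]*s>5e-3)&(abs(S[:,1])<.085)&(abs(S[:,0])<.1)&(S[:,2]>.068)&(S[:,2]<.095); Q=S[m]
        print(n,"rail",s,cv2.minAreaRect((Q[:,:2]*1000).astype(np.float32)),np.percentile(Q[:,2],[10,50,90]).round(4))
    m=(abs(S[:,0])<.04)&(abs(S[:,1])<.01); print("rest z",np.nanmedian(S[m][:,2]))
    m=(abs(P[:,0]-.45)<.13)&(abs(P[:,1]+.342)<.06)&(P[:,2]>.013)&(P[:,2]<.03); print("spanner",cv2.minAreaRect((P[m][:,:2]*1000).astype(np.float32)),np.median(P[m][:,2]))
    for l in("tin","offcut","knife","spanner_grip","mat"): print(l,[(np.round(d["location"],3).tolist(),round(d["confidence"],2)) for d in models.landmark_of(g,l)[:1]])
E
```

```text
t: 61.05
ee_pos: [0.6762, 0.1161, 0.2525]
orientation: [-0.0, 0.998, -0.064, 0.0]
contact_force: [0.1, -0.3, -0.6]
gripper_width: 0.0317
grasp_force: 35.0
t: 61.25
ee_pos: [0.6768, 0.1156, 0.2524]
orientation: [-0.0, 0.998, -0.065, 0.001]
contact_force: [0.3, -0.1, -1.3]
gripper_width: 0.0316
grasp_force: 35.0
{'d_tool': array([-0.6,  0.6,  3.8]), 'tilt': np.float64(0.12), 'yaw_y': np.float64(-97.4), 'rotz': np.float64(-0.0)}
t: 61.65
ee_pos: [0.6765, 0.1154, 0.2513]
orientation: [-0.0, 0.998, -0.065, 0.0]
contact_force: [0.4, -0.4, -0.6]
gripper_width: 0.0478
grasp_force: 0.0
t: 62.15
ee_pos: [0.5574, 0.131, 0.3756]
orientation: [-0.0, 0.998, -0.065, 0.004]
contact_force: [0.6, 0.6, 0.2]
gripper_width: 0.0603
grasp_force: 0.0
t: 62.65
ee_pos: [0.4231, 0.1486, 0.3714]
orientation: [-0.0, 0.998, -0.065, 0.001]
contact_force: [0.0, -0.7, 0.4]
gripper_width: 0.0602
grasp_force: 0.0
pointer px 17 world deg -5.6 r 0.0445 z 0.031
top rail -1 ((0.36502838134765625, -35.77424240112305), (31.973663330078125, 150.06602478027344), 89.63636016845703) [0.0765 0.0799 0.0828]
top rail 1 ((0.4318084
[... 384 characters left out ...]
grip [([0.427, -0.337, 0.01], 0.78)]
mat [([0.455, -0.348, 0.003], 0.59)]
scene rail -1 ((-0.47150421142578125, -35.75493621826172), (33.4429817199707, 150.89842224121094), 89.92023468017578) [0.0771 0.081  0.0836]
scene rail 1 ((-0.993988037109375, 37.80427169799805), (33.34341812133789, 151.071044921875), 89.41648864746094) [0.0774 0.0809 0.0834]
rest z 0.05339728923958842
spanner ((455.81243896484375, -347.4120178222656), (72.18389892578125, 209.8828125), 88.19035339355469) 0.019525945206212536
tin [([0.724, 0.295, 0.002], 0.64)]
offcut [([0.788, 0.01, -0.001], 0.69)]
knife [([0.642, -0.413, 0.002], 0.87)]
spanner_grip [([0.425, -0.337, 0.014], 0.85)]
mat [([0.457, -0.343, -0.003], 0.78)]
```

View pics/s_end.png

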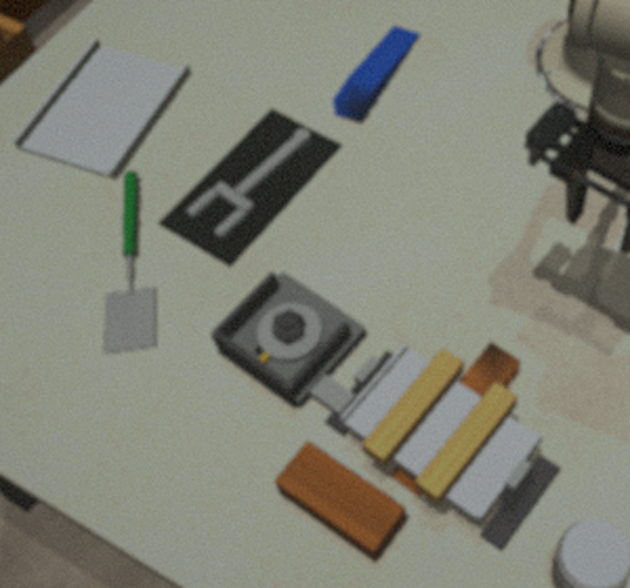

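```bash
python3 -c "from plant import manip; print(manip.hand_in())"
```

```text
the job is handed in; nothing more can be done
None
```

I handed the job in at about 63 s of the 210 s; no pass/fail result came back. The wedge is under the roller with the rest at about 52 mm. The nut looks fully tight: its pointer sits beside the pin, and two further pulls didn't move it, though the second slipped past a corner. Both rails present lie flat side by side on the rest, the spanner is flat on the mat, and the tin, offcut and knife weren't moved.

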